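Fit the jaw pad of a pipe clamp, space it in the wide gap and hold it pressed flush

ROBOT

A 6-joint arm with a two-finger parallel gripper is mounted at the origin on the work surface. World frame = base frame: x ahead of the robot, y to its left, z up, the work surface at z = 0. Lengths are in m, angles in rad, forces in N, time in s.
With the tool pointing down it reaches from about 0.3 to 0.775 m from the base axis. Payload 14.6 kg.
Tool frame: the origin (TCP) lies between the finger pads; the fingertips stand 19 mm ahead of it and the grasp point (between the pads) is the TCP (manip.nose_length is the distance from the TCP to the fingertips, in m); z points along the fingers, y is the direction in which the jaws open and shut (so a half turn about z gives the same grasp; the last joint's range is limited). The gripper opens to 94 mm and grips with 3 to 60 N. Pads are 16 mm wide; open, the fingers measure 119 mm over their backs; the gripper's body (75 mm by 177 mm) begins 78 mm behind the grasp point.
Start: joints at [1.152, 0.3, 1.521, -0, 1.321, -0.067], TCP at [0.19, 0.516, 0.194] pointing down, gripper open.
Joint ranges: [-3.03, 3.03], [-0.79, 2.21], [0.23, 2.52], [-1.04, 4.18], [0, 3.07], [-2.55, 2.55]. Speed limits (rad/s): [2.22, 2.22, 2.57, 3.14, 3.14, 3.14].

INTERFACE

Orientations are given as a unit quaternion [w, x, y, z].
In Python, from cell import manip gives the robot as it stands.
- The arm moves only by the tool carry_out, never from a script. Its argument "series" is a list of rows, each a list of 3 entries, a list of its own where there are three numbers: the turn, a rotation vector about the tool's x, y, z each as a share of 0.08 rad, from -1 to 1, then the shift along the tool's x, y, z each as a share of 0.03 m, from -1 to 1, then the opening, from 0 (shut) to 1 (fully open). In form: [[[rx, ry, rz], [dx, dy, dz], gripper], ...]. A call has 1 to 12 rows; each row shifts and turns the pose as measured when the row begins, along the tool's axes as they then stand; what a row does not reach is not made up. A row lasts 1/12 s, in which the tool goes at most 41.7 mm and 7.16 degrees, less where a joint would pass 70% of its speed; a pose out of reach is approached as far as the arm can. A call with a number of a shift or a turn outside -1 to 1 is refused whole. A call with a gripper value outside its range is refused whole. The fingers move at their own pace and stop on an object; "squeeze" is the grip in N (left out, the last holds). Time passes only in rows, so rows that do not move let the fingers close. It gives the time, the measured TCP pose, the force and the opening at its end, in the units of the state.
- manip.get_state(): the state, without advancing time (a new reading comes with each control period).
- manip.get_image(name): name is "scene" or "side" or "wrist"; returns a dict with "pixels" (400x640x3 uint8, blue, green, red), "intrinsics" (3x3 intrinsics, pixels), "rvec" (rotation vector, rad) and "tvec" (3), from world to camera coordinates, as OpenCV has them; the wrist camera has in their place "hand_eye" (4x4, takes a point from camera to tool coordinates, whose origin is the TCP and whose axes are the flange's). Camera axes: x right, y down, z forward; pixel columns grow to the right and rows downward; lengths in m; the calibration is good to about 2 mm. A picture is of the moment at which its call begins: read the wrist's pose just before it. There is no depth.
- manip.close_job(): hands the job in, once; it reports no verdict.
The state is a dict: "time": time; "q": joint angles; "qvel": joint speeds; "joint_efforts": joint torques, N m; "tcp_pos": TCP position; "orientation": TCP orientation; "wrist_force": force on the tool from outside, world axes, zero at the start; "torque": the same for the moment, N m; "gripper_width": opening from 0.0 (shut) to 1.0 (fully open).
Only numpy, scipy, OpenCV 4.12 (cv2) and the standard library are available. Lean on these libraries where they do the work, as an engineer would, in place of code of your own. Each camera call takes 0.05 s, during which the arm holds its last target. There are 200 camera calls.

TASK

Plug the orange jaw pad fully home in the slot of the steel carriage of the green clamp; then stand the brass spacer on the clamp's base in the gap between the pad and the thinner of the two dark stops, the only gap wide enough, without forcing it at the thicker stop. Then push on the back of the pad, towards the stops, against the carriage's spring until pad, spacer and stop sit flush against one another, and finish while still holding the pad pressed there: do not let go at the end. Leave the wrench, the oil can and the pipe end where they are.

Things in the scene. Friction and masses are not known exactly. Their poses are not given: they have to be found in the camera images.
- vise: Green clamp fixed to the bench, place and yaw vary. Origin on the bench under its base plate (10 mm thick, spans x -110..+80, y -82..+82 mm). +x points from the carriage to the stops. A green rib (y -18..+18, x +12..+60, top 68 mm above the bench) parts the two gaps; two low rails (top 26 mm) flank the carriage. Front face of the plugged pad at rest: x = 0.
- socket (a point): Centre of the slot's mouth on the top of the steel carriage, 38 mm above the bench; moves with the carriage. Axes as the clamp's. Slot 17 (x) x 56 (y) x 28 mm deep, mouth chamfered 3 mm: play 0.5 mm each way in x, 3 mm in y for the pad's shank. The carriage, 62 (x) x 120 (y) x 28 mm, reaches 13.5 mm ahead (+x) of this point and 48.5 mm behind it.
- carriage (a joint): Travel of the carriage towards the stops, m: 0 at rest (sprung back), at most 0.011. The spring pushes back with 4.5 N at 0 and 0.15 N more per mm; with the spacer in the wide gap it closes after about 0.008.
- stop_thin: Thinner dark steel stop, 36 (x) x 52 (y) x 60 mm high, fixed on the base plate, top 70 mm above the bench. Which side it is on (y = +46 or -46 mm in the clamp's frame) varies. Origin at its underside, 40 mm ahead of the clamp's in x; front face at x = -16, back at +20 mm. Axes as the clamp's. Gap to the plugged pad 24 mm: wide enough for the spacer.
- stop_thick: Thicker dark steel stop, 48 (x) x 52 (y) x 60 mm high, on the other side of the rib, same origin; front face at x = -28 mm. The gap between it and the plugged pad is 12 mm: too narrow for the spacer.
- wide_bay (a point): Floor of the wide gap (10 mm above the bench): midway between the front face of the thin stop (12 mm ahead) and that of the plugged pad (12 mm behind), in the middle of the stop's width. Axes as the clamp's. Usable width in y about 52 mm; the green rib is on the inner side.
- pad: Orange jaw pad 34 (x) x 140 (y) x 32 mm high; a square grip 20 x 20 mm rises 36 mm more from the middle of its top; below, a steel shank 16 (x) x 50 (y) x 24 mm long. Origin at the centre of the pad's underside, z up; half a turn about z is the same. About 250 g. Starts in the wooden rack. Home when it rests on the carriage, origin at socket.
- rack: Wooden rack fixed on the bench, 60 x 90 x 30 mm high, with a loose slot that holds the pad's shank upright; its place varies, left or right. Origin at its underside; the pad starts on it 30 mm up, with the same yaw.
- spacer: Brass spacer bar, 16 (x) x 28 (y) x 105 mm high, standing on the bench at the other side; origin at the centre of its underside, z up. Its 16 mm goes across the gap (its x along the clamp's x, either way round). 200 g or so. Held by its 28 mm width near the top, the fingers stay above the stops and the pad's top (both 70 mm above the bench).
- wrench: Steel wrench about 180 mm long, lying beyond the clamp. Leave alone.
- oil_can: Blue can, 60 mm across, 130 mm high. Leave alone.
- pipe_end: Copper pipe end standing upright, 60 mm across, 60 mm high. Leave alone.
Things that resemble listed ones, but are neither listed nor needed, are in the scene too. Of the things shaped like the pad, the orange one is meant. Several things have the shape of the spacer; the one meant has the colours described above.

How it is judged:
On the way, in this order (a step that is already met when the one before it is completed fails the run):
1. the pad is plugged fully home in the carriage's slot (x of pad in the frame of socket between -0.003 and 0.003 m and y of pad in the frame of socket between -0.005 and 0.005 m and z of pad in the frame of socket between -0.003 and 0.004 m and angle between the y axis of pad and the y axis of socket, either way round below 0.07 rad), for 0.2 s.
2. the spacer stands on the base plate in the wide gap, before the thin stop (all of step 1 and x of spacer in the frame of wide_bay between -0.006 and 0.006 m and y of spacer in the frame of wide_bay between -0.015 and 0.015 m and z of spacer in the frame of wide_bay between -0.003 and 0.004 m and angle between spacer's own z axis and vertical below 0.3 rad), for 0.2 s.
At the end, for the whole second after the job is handed in: Pad home in the slot (3 mm across, 5 mm along it, 4 mm in height, 4 degrees); spacer upright on the base plate in the wide gap (6 mm across, 15 mm along); robot pressing the pad, pad the spacer and spacer the thin stop with over 3 N each, faces parallel within 4 degrees, at rest for the last second (all of step 2 and contact force between pad and spacer above 3 N and contact force between spacer and stop_thin above 3 N and angle between the x axis of pad and the x axis of spacer, either way round below 0.07 rad and angle between the x axis of spacer and the x axis of stop_thin, either way round below 0.07 rad and angle between spacer's own z axis and vertical below 0.07 rad and contact force between any of the fingers, the arm and pad above 3 N and linear speed of each of spacer, pad below 0.02 m/s); the arm keeps its last pose, push and grip.
It fails at once if the spacer is forced against the thicker stop (over 15 N) (contact force between spacer and stop_thick above 15 N).
It fails at once if the wrench is moved by more than 20 mm (distance of wrench from where it was at the start of the episode above 0.02 m).
It fails at once if the oil can is moved by more than 20 mm (distance of oil_can from where it was at the start of the episode above 0.02 m).
It fails at once if the pipe end is moved by more than 20 mm (distance of pipe_end from where it was at the start of the episode above 0.02 m).
It also fails if it takes over 72 s, if anything falls off the work surface, if the arm or the gripper's body presses on something with over 40 N, if the wrist force passes 120 N, or if a joint passes its speed limit or range.

## Working session

There is one attempt and no reset: what is moved stays moved. The work goes in short steps, Python scripts to look and compute and a tool call to move; the robot and the scene stay as the last step left them, time stands still between calls to the robot, and variables do not carry over. Pictures are saved under pics/ and viewed, about 8 in all and at most 12, crops included, and the job is handed in when it is done.

Besides the shell and the picture viewer there is one more tool, called after "Call:" as name(argument=value, ...), one argument or row to a line, values as JSON. carry_out: Moves the arm, as the interface text tells. Shift numbers are shares of 0.03 m and turn numbers shares of 0.08 rad, none past 1 either way. Its arguments: {"type":"object","properties":{"series":{"type":"array"},"squeeze":{"type":"number"}},"required":["series"]}

```bash
mkdir -p pics; cat > h.py <<'E'
import numpy as np, cv2
from scipy.spatial.transform import Rotation as R
from cell import manip
def cam(name):
    s=manip.get_state(); d=manip.get_image(name)
    K=np.array(d["intrinsics"])
    if name=="wrist":
        q=s["orientation"]; T=np.eye(4); T[:3,:3]=R.from_quat([q[1],q[2],q[3],q[0]]).as_matrix(); T[:3,3]=s["tcp_pos"]
        M=T@np.array(d["hand_eye"]); Rc=M[:3,:3]; c=M[:3,3]
    else:
        Rw=cv2.Rodrigues(np.array(d["rvec"],float))[0]; Rc=Rw.T; c=-Rw.T@np.array(d["tvec"],float).ravel()
    return d["pixels"],K,Rc,c
def save(name,fn):
    p,K,Rc,c=cam(name); cv2.imwrite(f"pics/{fn}.png",p); np.savez(f"pics/{fn}.npz",p=p,K=K,R=Rc,c=c)
def load(fn):
    d=np.load(f"pics/{fn}.npz"); return d["K"],d["R"],d["c"]
def onz(fn,uv,z):
    K,Rc,c=load(fn); r=Rc@np.linalg.inv(K)@np.array([uv[0],uv[1],1.]); return c+r*(z-c[2])/r[2]
def proj(fn,P):
    K,Rc,c=load(fn); x=K@(Rc.T@(np.array(P)-c)); return x[:2]/x[2]
def st():
    s=manip.get_state(); q=s["orientation"]; m=R.from_quat([q[1],q[2],q[3],q[0]]).as_matrix()
    print("t",round(s["time"],2),"tcp",np.round(s["tcp_pos"],4),"F",np.round(s["wrist_force"],1),"g",round(s["gripper_width"],3)); print(np.round(m,3).tolist(),"q",np.round(s["q"],2)); return s,m
def plan(P,yaw=None):
    """offset to world P in tool axes/units; yaw = world heading of tool y (mod pi)"""
    s,m=st(); d=m.T@(np.array(P)-s["tcp_pos"]); print("shift units",np.round(d/0.03,2))
    if yaw is not None:
        y=np.arctan2(m[1,1],m[0,1]); e=(yaw-y+np.pi/2)%np.pi-np.pi/2
        tz=np.array([0,0,-1.]); 
        x=np.array([np.sin(y+e),-np.cos(y+e),0]); yy=np.array([np.cos(y+e),np.sin(y+e),0])
        M=np.column_stack([np.cross(yy,tz),yy,tz]); rv=R.from_matrix(m.T@M).as_rotvec()
        print("turn units",np.round(rv/0.08,2))
E
python3 - <<'E'
from h import *
for n in("scene","side","wrist"): save(n,n+"0")
a=cv2.imread("pics/scene0.png");b=cv2.imread("pics/side0.png")
print(load("scene0")[2],load("side0")[2],load("wrist0")[2]);st()
E
```

```text
[ 1.0014715  -0.3913586   0.77266473] [ 0.53218451 -0.89465027  0.75589684] [0.11869461 0.5425135  0.38510366]
t 0.15 tcp [0.1894 0.5161 0.1934] F [-0.1  1.  -0.1] g 1.001
[[-0.939, 0.345, -0.0], [0.345, 0.939, -0.001], [0.0, -0.001, -1.0]] q [ 1.15  0.3   1.52 -0.    1.32 -0.07]
```

View pics/scene0.png

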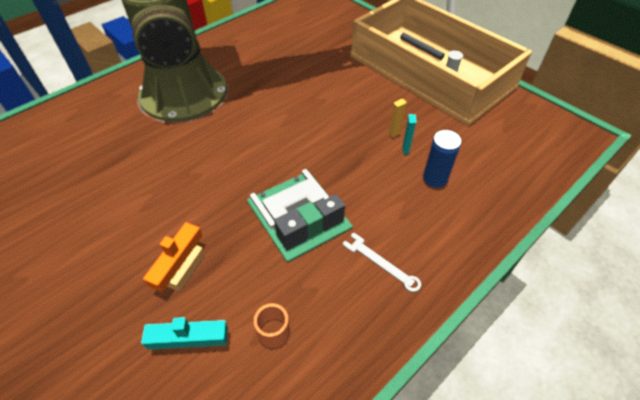

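View pics/side0.png

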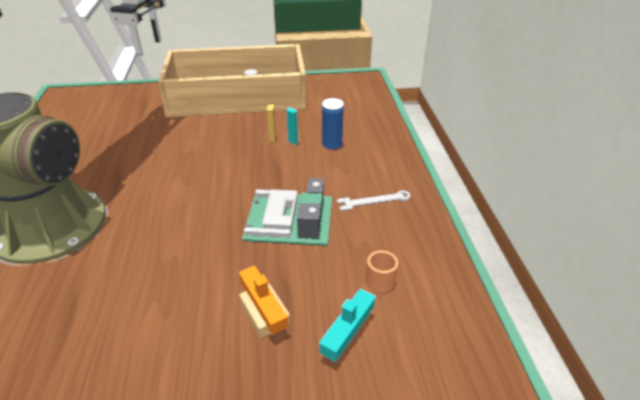

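Scene picture: orange pad at (172,257), with a cyan look-alike at (185,333). The brass spacer is at (398,118), next to a teal look-alike at (409,134). The clamp is at (300,215), the wrench at (385,262), the can at (442,160) and the pipe at (270,325). The orange and brass ones match the description, so I'll confirm them in an enlarged crop.

```bash
python3 - <<'E'
from h import *
a=cv2.imread("pics/scene0.png");b=cv2.imread("pics/side0.png")
def cr(i,x,y,w,h): return cv2.resize(i[y:y+h,x:x+w],(400,300),interpolation=cv2.INTER_CUBIC)
o=np.vstack([np.hstack([cr(a,240,160,120,90+10)if 0 else cr(a,240,165,128,96),cr(a,136,215,100,75)]),np.hstack([cr(a,380,92,60,45+0)if 0 else cr(a,370,90,100,75),cr(b,240,165,104,78)])])
cv2.imwrite("pics/c1.png",o)
E
```

```text
(no output)
```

View pics/c1.png

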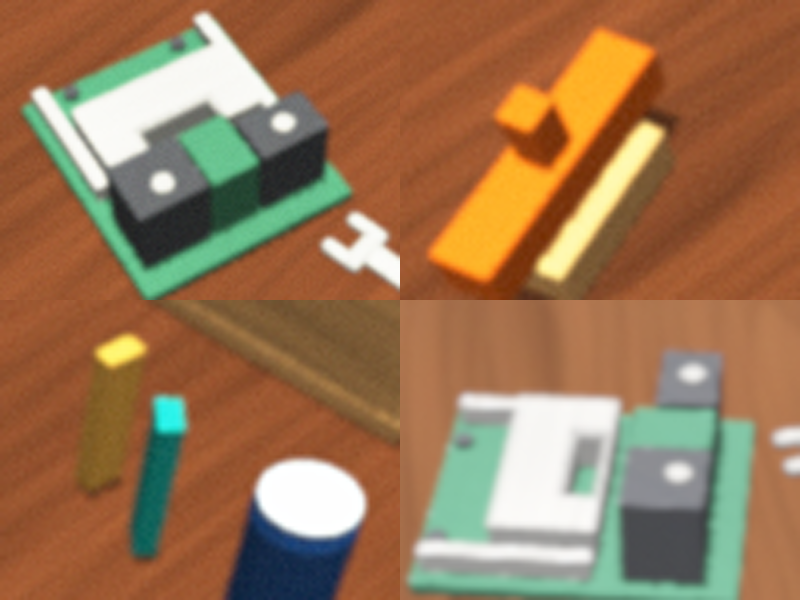

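```bash
python3 - <<'E'
from h import *
def pr(fn,l,z):
    P=np.array([onz(fn,u,z) for u in l])[:,:2]; print(np.round(P,4).tolist(),'mean',P.mean(0).round(4)); return P
print("base");P=pr("scene0",[(290,257.5),(352.6,225.8),(247,199.2)],.01)
for a,b in((0,1),(0,2)): d=P[b]-P[a];print(np.linalg.norm(d),np.arctan2(d[1],d[0]))
P=pr("side0",[(328.4,243),(332,196.2),(242,240.4)],.01)
for a,b in((0,1),(0,2)): d=P[b]-P[a];print(np.linalg.norm(d),np.arctan2(d[1],d[0]))
print("pad");P=pr("scene0",[(186,222),(200.25,227.5),(143.5,279.5),(158.5,285.75)],.062)
for a,b in((0,1),(0,2),(1,3)): d=P[b]-P[a];print(np.linalg.norm(d),np.arctan2(d[1],d[0]))
print("spacer");P=pr("scene0",[(393.75,102.5),(402.5,98.75),(406.5,101.75),(398,106.5)],.105)
for a,b in((0,1),(1,2),(2,3),(3,0)): d=P[b]-P[a];print(np.linalg.norm(d),np.arctan2(d[1],d[0]))
E
```

```text
base
[[0.6307, -0.1317], [0.6629, 0.0191], [0.4477, -0.1044]] mean [ 0.5805 -0.0723]
0.15420109222201608 1.3606205548484365
0.1850506228645394 2.993730257659991
[[0.635, -0.1424], [0.6641, 0.0178], [0.4473, -0.1132]] mean [ 0.5821 -0.0792]
0.1627580962621078 1.3912704762616013
0.18999012245017433 2.987298134180589
pad
[[0.4483, -0.2508], [0.4797, -0.237], [0.5071, -0.3786], [0.5374, -0.3646]] mean [ 0.4931 -0.3078]
0.03424782797945476 0.4147454863094976
0.14062659713008885 -1.1393038076762303
0.14005928178986965 -1.146054514520245
spacer
[[0.5191, 0.3001], [0.5243, 0.3265], [0.5383, 0.3248], [0.5358, 0.2963]] mean [0.5294 0.3119]
0.026867385998613588 1.3758521068698721
0.014109340932557295 -0.11692554069656445
0.02865162004542737 -1.656536453831826
0.01719676034682565 2.9167613163184014
```

Crops confirm the orange pad in its rack and the brass spacer, and the stop that reaches further back is the near (right, −y) one. So the wide gap is on the clamp's +y side. I'll turn the tool to the clamp's yaw, then go over the clamp.

Call:
carry_out(
  series=[
    [[0,0,1],[0,0,-0.5],1],
    [[0,0,1],[0,0,0],1],
    [[0,0,1],[0,0,0],1],
    [[0,0,1],[0,0,0],1],
    [[0,0,1],[0,0,0],1],
    [[0,0,1],[0,0,0],1],
    [[0,0,1],[0,0,0],1],
    [[0,0,1],[0,0,0],1],
    [[0,0,1],[0,0,0],1],
    [[0,0,1],[0,0,0],1],
    [[0,0,1],[0,0,0],1],
    [[0,0,1],[0,0,0],1],
  ],
)

```text
time: 1.15
tcp_pos: [0.1888, 0.5148, 0.206]
orientation: [0.001, 0.627, 0.779, -0.004]
wrist_force: [-0.4, 0.4, 0.0]
gripper_width: 0.994
```

Call:
carry_out(
  series=[
    [[0,0,1],[0,0,0],1],
    [[0,0,1],[0,0,0],1],
    [[0,0,1],[0,0,0],1],
    [[0,0,1],[0,0,0],1],
    [[0,0,1],[0,0,0],1],
    [[0,0,0.5],[0,0,0],1],
    [[0,0,0],[0,0,0],1],
  ],
)

```text
time: 1.73
tcp_pos: [0.1885, 0.514, 0.2042]
orientation: [0.003, 0.79, 0.613, -0.005]
wrist_force: [-0.9, -0.5, 0.1]
gripper_width: 1.0
```

```bash
python3 -c "
from h import *
plan([.55,-.165,.21],-.16)"
```

```text
t 1.73 tcp [0.1885 0.514  0.2042] F [-0.9 -0.5  0.1] g 1.0
[[0.249, 0.968, -0.005], [0.968, -0.249, -0.01], [-0.011, -0.002, -1.0]] q [1.15 0.29 1.51 0.   1.35 1.4 ]
shift units [-18.91  17.31  -0.02]
turn units [-0.03  0.14 -1.15]
```

Call:
carry_out(
  series=[
    [[0,0,-0.6],[-0.9,0.82,0],1],
    [[0,0,-0.6],[-0.9,0.82,0],1],
    [[0,0,0],[-0.9,0.82,0],1],
    [[0,0,0],[-0.9,0.82,0],1],
    [[0,0,0],[-0.9,0.82,0],1],
    [[0,0,0],[-0.9,0.82,0],1],
    [[0,0,0],[-0.9,0.82,0],1],
    [[0,0,0],[-0.9,0.82,0],1],
    [[0,0,0],[-0.9,0.82,0],1],
    [[0,0,0],[-0.9,0.82,0],1],
    [[0,0,0],[-0.9,0.82,0],1],
    [[0,0,0],[-0.9,0.82,0],1],
  ],
)

```text
time: 2.73
tcp_pos: [0.4353, 0.1357, 0.2054]
orientation: [0.003, 0.748, 0.664, -0.006]
wrist_force: [-0.2, 0.5, 0.2]
gripper_width: 1.0
```

```bash
python3 -c "
from h import *
plan([.55,-.165,.21],-.16)"
```

```text
t 2.73 tcp [0.4353 0.1357 0.2054] F [-0.2  0.5  0.2] g 1.0
[[0.119, 0.993, -0.005], [0.993, -0.119, -0.012], [-0.012, -0.004, -1.0]] q [ 0.23  0.08  1.75 -0.01  1.31  0.35]
shift units [-9.5   4.99 -0.06]
turn units [-0.04  0.15  0.51]
```

Call:
carry_out(
  series=[
    [[0,0.15,0.5],[-0.95,0.5,0],1],
    [[0,0,0],[-0.95,0.45,0],1],
    [[0,0,0],[-0.95,0.45,0],1],
    [[0,0,0],[-0.95,0.45,0],1],
    [[0,0,0],[-0.95,0.45,0],1],
    [[0,0,0],[-0.95,0.45,0],1],
    [[0,0,0],[-0.95,0.45,0],1],
    [[0,0,0],[-0.95,0.45,0],1],
    [[0,0,0],[-0.95,0.45,0],1],
    [[0,0,0],[-0.95,0.45,0],1],
    [[0,0,0],[0,0,0],1],
    [[0,0,0],[0,0,0],1],
  ],
)

```text
time: 3.73
tcp_pos: [0.5311, -0.1893, 0.2032]
orientation: [-0.002, 0.757, 0.654, -0.002]
wrist_force: [-0.3, 0.2, -0.4]
gripper_width: 1.0
```

```bash
python3 -c "
from h import *
save('wrist','w1');st()
cv2.imwrite('pics/w1b.png',cv2.resize(cv2.imread('pics/w1.png'),(800,500),interpolation=cv2.INTER_CUBIC))"
```

```text
t 3.78 tcp [ 0.531  -0.189   0.2032] F [-0.5 -1.1 -0.2] g 1.0
[[0.145, 0.989, -0.005], [0.989, -0.145, 0.001], [0.0, -0.006, -1.0]] q [-0.41  0.33  1.46 -0.    1.36 -0.26]
```

View pics/w1b.png

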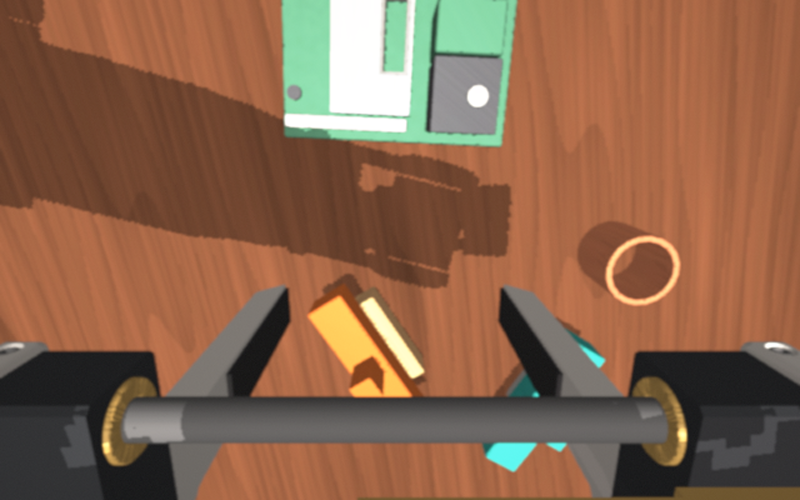

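Call:
carry_out(
  series=[
    [[0,0,0],[1,0,0],1],
    [[0,0,0],[1,0,0],1],
    [[0,0,0],[1,0,0],1],
    [[0,0,0],[1,0,0],1],
    [[0,0,0],[0,0,0],1],
    [[0,0,0],[0,0,0],1],
  ],
)

```text
time: 4.28
tcp_pos: [0.5467, -0.0605, 0.2032]
orientation: [-0.003, 0.754, 0.657, -0.002]
wrist_force: [0.4, -0.6, 0.1]
gripper_width: 1.004
```

```bash
python3 -c "
from h import *
save('wrist','w2');st()
i=cv2.imread('pics/w2.png');print(i.shape)
cv2.imwrite('pics/w2b.png',cv2.resize(i[0:240,180:500],(800,600),interpolation=cv2.INTER_CUBIC))"
```

```text
t 4.33 tcp [ 0.5467 -0.0607  0.2033] F [0.  0.9 0.4] g 0.999
[[0.138, 0.99, -0.006], [0.99, -0.138, 0.002], [0.001, -0.006, -1.0]] q [-0.18  0.3   1.5   0.    1.35 -0.04]
(400, 640, 3)
```

View pics/w2b.png

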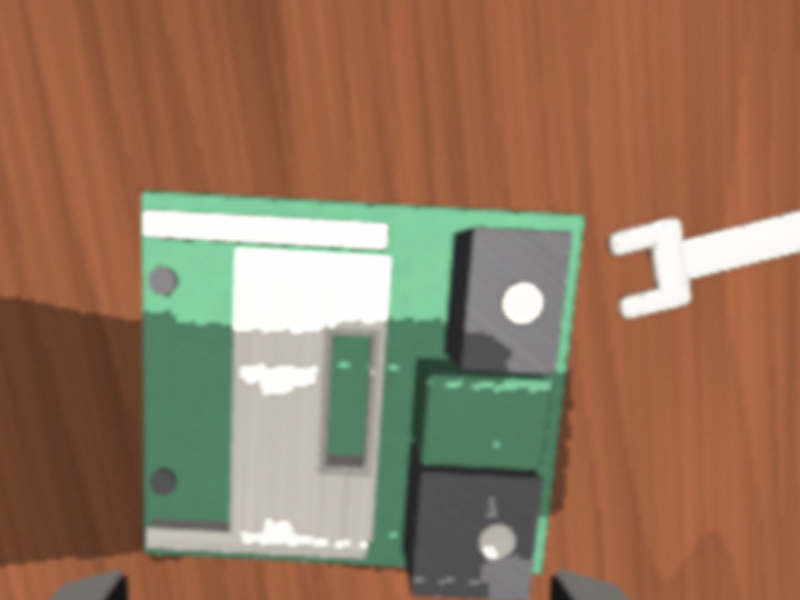

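```bash
cat > fit.py <<'E'
from h import *
from scipy.optimize import least_squares
def fit(fn,obs,x0=(.57,-.05,-.16)):
    """obs: (u,v,X,Y,Z) px and clamp coords m"""
    o=np.array(obs,float)
    def W(p): c,s=np.cos(p[2]),np.sin(p[2]); return np.c_[p[0]+c*o[:,2]-s*o[:,3],p[1]+s*o[:,2]+c*o[:,3],o[:,4]]
    f=lambda p:(np.array([proj(fn,q) for q in W(p)])-o[:,:2]).ravel()
    r=least_squares(f,x0,loss='soft_l1'); print(r.x.round(4)); print(r.fun.reshape(-1,2).round(1).tolist()); return r.x
E
python3 - <<'E'
from fit import *
L=[]
def a(u,v,X,Y,Z): L.append((180+u/2.5,v/2.5,X/1e3,Y/1e3,Z/1e3))
a(143,193,-110,82,10);a(583,214,80,82,10);a(543,572,80,-82,10);a(146,552,-110,-82,10)
# socket at x=-17 at rest; carriage x -65.5..-3.5
a(235,249,-65.5,60,38);a(391,256,-3.5,60,38);a(373,555,-3.5,-60,38)
a(328,328,-28.5,31,38);a(380,330,-5.5,31,38);a(369,473,-5.5,-31,38);a(319,470,-28.5,-31,38)
a(473,229,24,72,70);a(572,233,60,72,70);a(560,373,60,20,70);a(464,369,24,20,70)
a(421,470,12,-20,70);a(540,475,60,-20,70);a(530,597,60,-72,70);a(414,592,12,-72,70)
p=fit("w2",L)
for X,Y in((-17,0),(12,46)): print(p[0]+(np.cos(p[2])*X-np.sin(p[2])*Y)/1e3,p[1]+(np.sin(p[2])*X+np.cos(p[2])*Y)/1e3)
plan([.493,-.308,.2],.42)
E
```

```text
[ 0.5699 -0.0464 -0.1844]
[[-1.0, -0.9], [1.1, -0.5], [0.2, 0.7], [-0.5, 1.2], [0.5, -0.1], [-0.2, 0.1], [0.1, -6.0], [-1.1, -0.6], [0.5, -0.3], [1.4, 1.1], [-0.0, 1.3], [0.1, -1.5], [0.2, -1.1], [-1.5, 0.3], [-1.2, 0.0], [0.3, 0.2], [1.8, 0.5], [0.2, 1.4], [-0.7, 1.2]]
0.5532142537137505 -0.043300082716278346
0.5901578714696956 -0.0033980889427508917
t 4.33 tcp [ 0.5467 -0.0607  0.2033] F [0.  0.9 0.4] g 0.999
[[0.138, 0.99, -0.006], [0.99, -0.138, 0.002], [0.001, -0.006, -1.0]] q [-0.18  0.3   1.5   0.    1.35 -0.04]
shift units [-8.41 -0.63  0.11]
turn units [-0.07 -0.03 -6.98]
```

Call:
carry_out(
  series=[
    [[0,0,-1],[-0.9,0,0],1],
    [[0,0,-1],[-0.9,0,0],1],
    [[0,0,-1],[-0.9,0,0],1],
    [[0,0,-1],[-0.9,0,0],1],
    [[0,0,-1],[-0.9,0,0],1],
    [[0,0,-1],[-0.9,0,0],1],
    [[0,0,-1],[-0.9,0,0],1],
    [[0,0,0],[0,0,0],1],
  ],
)

```text
time: 5.0
tcp_pos: [0.5646, -0.256, 0.204]
orientation: [-0.002, 0.53, 0.848, -0.001]
wrist_force: [0.1, 0.1, 0.1]
gripper_width: 0.998
```

```bash
python3 -c "
from h import *
plan([.522,-.372,.2],.42)"
```

```text
t 5.0 tcp [ 0.5646 -0.256   0.204 ] F [0.1 0.1 0.1] g 0.998
[[-0.438, 0.899, -0.005], [0.899, 0.438, 0.001], [0.003, -0.004, -1.0]] q [-0.48  0.45  1.29 -0.    1.41 -0.94]
shift units [-2.86 -2.97  0.14]
turn units [-0.05 -0.04  0.41]
```

Call:
carry_out(
  series=[
    [[0,0,0.3],[-0.8,-0.8,0],1],
    [[0,0,0],[-0.8,-0.8,0],1],
    [[0,0,0],[-0.8,-0.8,0],1],
    [[0,0,0],[-0.8,-0.8,0],1],
    [[0,0,0],[0,0,0],1],
    [[0,0,0],[0,0,0],1],
  ],
)

```text
time: 5.5
tcp_pos: [0.5128, -0.3905, 0.2031]
orientation: [-0.003, 0.543, 0.84, -0.001]
wrist_force: [-0.4, 0.2, 0.2]
gripper_width: 0.999
```

```bash
python3 -c "
from h import *
save('wrist','w3');st()
i=cv2.imread('pics/w3.png');print(proj('w3',[.493,-.308,.062]))
cv2.imwrite('pics/w3b.png',cv2.resize(i[0:240,180:500],(800,600),interpolation=cv2.INTER_CUBIC))"
```

```text
t 5.55 tcp [ 0.5127 -0.3904  0.2031] F [-1.  -0.4 -0.1] g 0.999
[[-0.411, 0.912, -0.006], [0.912, 0.411, 0.002], [0.004, -0.005, -1.0]] q [-0.71  0.51  1.2  -0.    1.43 -1.13]
[332.5673364   96.08926686]
```

View pics/w3b.png

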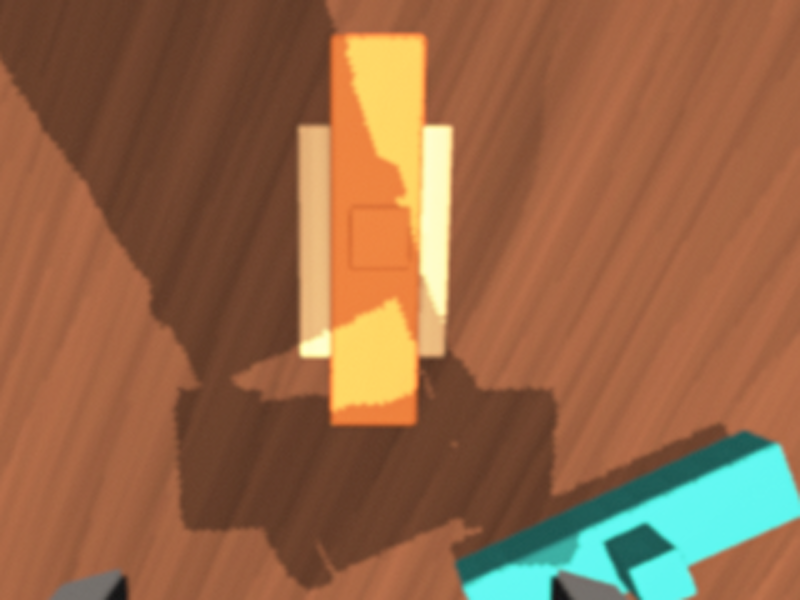

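The orange pad is in its rack: top corners at crop (331,36), (426,36), (417,424), (331,424), and its grip top at (350..408, 206..269).

```bash
python3 - <<'E'
from fit import *
L=[]
def a(u,v,X,Y,Z): L.append((180+u/2.5,v/2.5,X/1e3,Y/1e3,Z/1e3))
# pad y along image up (tool +x), pad x along image right
a(331,36,-17,70,62);a(426,36,17,70,62);a(417,424,17,-70,62);a(331,424,-17,-70,62)
a(350,206,-10,10,98);a(409,206,10,10,98);a(407,269,10,-10,98);a(350,269,-10,-10,98)
p=fit("w3",L,(.493,-.308,.42))
plan([p[0],p[1],.13],p[2])
E
```

```text
[ 0.4911 -0.3091  0.4237]
[[-0.6, -0.9], [0.1, -0.9], [-0.2, 0.8], [-0.3, 0.7], [-0.1, 0.2], [0.6, 0.2], [0.8, 0.1], [-0.2, 0.0]]
t 5.55 tcp [ 0.5127 -0.3904  0.2031] F [-1.  -0.4 -0.1] g 0.999
[[-0.411, 0.912, -0.006], [0.912, 0.411, 0.002], [0.004, -0.005, -1.0]] q [-0.71  0.51  1.2  -0.    1.43 -1.13]
shift units [2.76 0.47 2.45]
turn units [-0.06 -0.05 -0.  ]
```

Call:
carry_out(
  series=[
    [[0,0,0],[0.9,0.16,0.5],1],
    [[0,0,0],[0.9,0.16,0.5],1],
    [[0,0,0],[0.7,0.1,0.5],1],
    [[0,0,0],[0,0,0.5],1],
    [[0,0,0],[0,0,0],0.6],
    [[0,0,0],[0,0,0],0.6],
  ],
)

```text
time: 6.05
tcp_pos: [0.4928, -0.3091, 0.1426]
orientation: [-0.002, 0.542, 0.84, -0.001]
wrist_force: [-0.2, -0.4, 0.1]
gripper_width: 0.892
```

```bash
python3 -c "
from h import *
plan([.4911,-.3091,.084],.4237)"
```

```text
t 6.05 tcp [ 0.4928 -0.3091  0.1426] F [-0.2 -0.4  0.1] g 0.892
[[-0.413, 0.911, -0.004], [0.911, 0.413, 0.001], [0.003, -0.004, -1.0]] q [-0.62  0.42  1.48 -0.    1.24 -1.05]
shift units [ 0.02 -0.05  1.95]
turn units [-0.04 -0.03  0.02]
```

Call:
carry_out(
  series=[
    [[-0.04,-0.03,0],[0,-0.05,0.6],0.6],
    [[0,0,0],[0,0,0.6],0.6],
    [[0,0,0],[0,0,0.5],0.6],
    [[0,0,0],[0,0,0.1],0.6],
    [[0,0,0],[0,0,0],0.6],
    [[0,0,0],[0,0,0],0.6],
  ],
)

```text
time: 6.55
tcp_pos: [0.4951, -0.3108, 0.0935]
orientation: [0.004, 0.541, 0.841, -0.0]
wrist_force: [0.2, 0.6, -0.0]
gripper_width: 0.599
```

```bash
python3 -c "
from h import *
plan([.4911,-.3091,.084],.4237)"
```

```text
t 6.55 tcp [ 0.4951 -0.3108  0.0935] F [ 0.2  0.6 -0. ] g 0.599
[[-0.414, 0.91, 0.007], [0.91, 0.414, -0.005], [-0.007, 0.004, -1.0]] q [-0.62  0.47  1.53 -0.    1.13 -1.05]
shift units [ 0.11 -0.1   0.32]
turn units [0.05 0.09 0.04]
```

Call:
carry_out(
  series=[
    [[0.04,0.07,0.03],[0.1,-0.1,0.25],0.6],
    [[0,0,0],[0,0,0],0.6],
    [[0,0,0],[0,0,0],0.6],
  ],
)

```text
time: 6.8
tcp_pos: [0.4919, -0.31, 0.0882]
orientation: [0.002, 0.543, 0.84, -0.0]
wrist_force: [0.1, -0.6, 0.7]
gripper_width: 0.6
```

```bash
python3 -c "
from h import *
plan([.4911,-.3091,.084],.4237)"
```

```text
t 6.8 tcp [ 0.4919 -0.31    0.0882] F [ 0.1 -0.6  0.7] g 0.6
[[-0.411, 0.912, 0.004], [0.912, 0.411, -0.003], [-0.004, 0.002, -1.0]] q [-0.63  0.47  1.54 -0.    1.12 -1.05]
shift units [ 0.04 -0.01  0.14]
turn units [0.03 0.05 0.  ]
```

Call:
carry_out(
  series=[
    [[0.02,0.04,0],[0.03,0,0.12],0.6],
    [[0,0,0],[0,0,0],0],
    [[0,0,0],[0,0,0],0],
    [[0,0,0],[0,0,0],0],
    [[0,0,0],[0,0,0],0],
    [[0,0,0],[0,0,0],0],
    [[0,0,0],[0,0,0],0],
    [[0,0,0],[0,0,0],0],
  ],
  squeeze=40,
)

```text
time: 7.47
tcp_pos: [0.4919, -0.3095, 0.0854]
orientation: [0.001, 0.543, 0.84, -0.0]
wrist_force: [-1.4, 0.1, -0.0]
gripper_width: 0.194
```

```bash
python3 -c "
from h import *
plan([.4911,-.3091,.15],.4237)"
```

```text
t 7.47 tcp [ 0.4919 -0.3095  0.0854] F [-1.4  0.1 -0. ] g 0.194
[[-0.411, 0.912, 0.002], [0.912, 0.411, -0.001], [-0.002, 0.001, -1.0]] q [-0.62  0.47  1.54  0.    1.12 -1.05]
shift units [ 0.02 -0.02 -2.15]
turn units [ 0.02  0.03 -0.  ]
```

Call:
carry_out(
  series=[
    [[0,0,0],[0,0,-0.4],0],
    [[0,0,0],[0,0,-0.5],0],
    [[0,0,0],[0,0,-0.6],0],
    [[0,0,0],[0,0,-0.6],0],
    [[0,0,0],[0,0,-0.6],0],
    [[0,0,0],[0,0,-0.3],0],
    [[0,0,0],[0,0,0],0],
  ],
)

```text
time: 8.05
tcp_pos: [0.4905, -0.3084, 0.1812]
orientation: [-0.001, 0.543, 0.84, 0.0]
wrist_force: [-0.3, -0.1, -2.8]
gripper_width: 0.188
```

```bash
python3 -c "
from h import *
plan([.5532,-.0433,.17],-.1844)"
```

```text
t 8.05 tcp [ 0.4905 -0.3084  0.1812] F [-0.3 -0.1 -2.8] g 0.188
[[-0.411, 0.912, -0.001], [0.912, 0.411, 0.001], [0.002, -0.001, -1.0]] q [-0.62  0.38  1.45  0.    1.32 -1.05]
shift units [7.19 5.54 0.38]
turn units [-0.02 -0.02  7.6 ]
```

Call:
carry_out(
  series=[
    [[0,0,0.8],[0.8,0.5,0],0],
    [[0,0,0.8],[0.85,0.5,0],0],
    [[0,0,0.8],[0.85,0.5,0],0],
    [[0,0,0.8],[0.85,0.4,0],0],
    [[0,0,0.8],[0.9,0.4,0],0],
    [[0,0,0.8],[0.9,0.3,0],0],
    [[0,0,0.8],[0.9,0.2,0],0],
    [[0,0,0.8],[0.9,0.2,0],0],
    [[0,0,0.8],[0.8,0.1,0],0],
    [[0,0,0],[0,0,0],0],
    [[0,0,0],[0,0,0],0],
  ],
)

```text
time: 8.97
tcp_pos: [0.5427, -0.0497, 0.1737]
orientation: [-0.005, 0.769, 0.639, -0.003]
wrist_force: [-0.8, 0.2, -3.0]
gripper_width: 0.188
```

```bash
python3 -c "
from h import *
plan([.5532,-.0433,.14],-.1844)"
```

```text
t 8.97 tcp [ 0.5427 -0.0497  0.1737] F [-0.8  0.2 -3. ] g 0.188
[[0.182, 0.983, -0.011], [0.983, -0.182, 0.004], [0.002, -0.012, -1.0]] q [-0.16  0.31  1.55  0.    1.29  0.02]
shift units [0.27 0.32 1.12]
turn units [-0.15 -0.02  0.01]
```

Call:
carry_out(
  series=[
    [[-0.12,0,0],[0.25,0.3,0.3],0],
    [[0,0,0],[0,0,0.5],0],
    [[0,0,0],[0,0,0.4],0],
    [[0,0,0],[0,0,0.2],0],
    [[0,0,0],[0,0,0],0],
    [[0,0,0],[0,0,0],0],
  ],
)

```text
time: 9.47
tcp_pos: [0.554, -0.0459, 0.1258]
orientation: [-0.001, 0.769, 0.64, -0.0]
wrist_force: [0.1, -0.6, -2.3]
gripper_width: 0.187
```

```bash
python3 -c "
from h import *
plan([.5532,-.0433,.125],-.1844)
save('wrist','w4')
i=cv2.imread('pics/w4.png')
cv2.imwrite('pics/w4b.png',cv2.resize(i[0:300,120:520],(800,600),interpolation=cv2.INTER_CUBIC))"
```

```text
t 9.47 tcp [ 0.554  -0.0459  0.1258] F [ 0.1 -0.6 -2.3] g 0.187
[[0.181, 0.983, -0.002], [0.983, -0.181, 0.002], [0.002, -0.002, -1.0]] q [-0.15  0.38  1.58  0.    1.18  0.03]
shift units [ 0.08 -0.04  0.03]
turn units [-0.03 -0.02  0.03]
```

View pics/w4b.png

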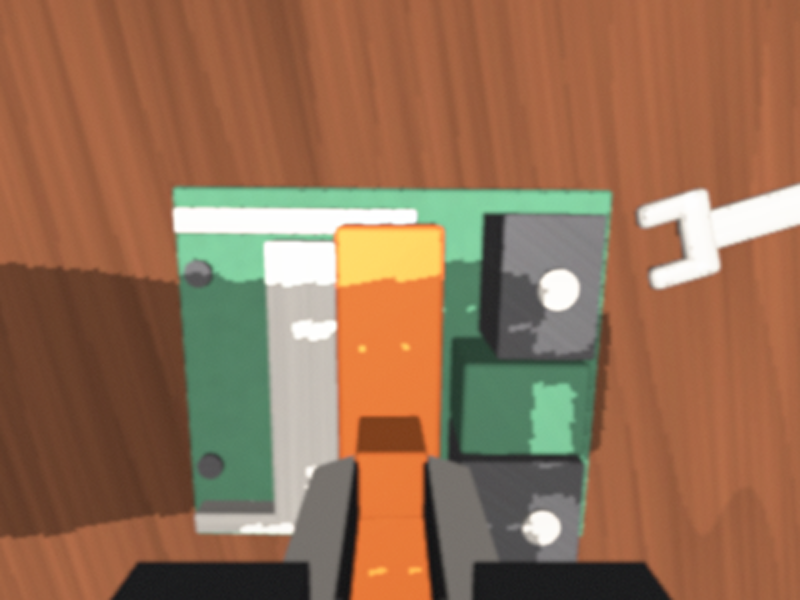

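```bash
python3 - <<'E'
from fit import *
L=[]
def a(u,v,X,Y,Z): L.append((120+u/2,v/2,X/1e3,Y/1e3,Z/1e3))
a(175,188,-110,82,10);a(611,192,80,82,10);a(196,533,-110,-82,10)
a(265,242,-65.5,60,38)
a(502,214,24,72,70);a(608,216,60,72,70);a(597,358,60,20,70);a(497,356,24,20,70);a(461,457,12,-20,70);a(581,460,60,-20,70)
p=fit("w4",L)
c,s=np.cos(p[2]),np.sin(p[2]);print("socket",p[0]-.017*c,p[1]-.017*s)
z=.1258-.0554+.032
P=[onz("w4",(120+u/2,v/2),z) for u,v in((336,229),(444,229),(339,452),(441,452))]
for q in P:
  d=q[:2]-np.array([p[0]-.017*c,p[1]-.017*s]);print("rel socket",np.round([c*d[0]+s*d[1],-s*d[0]+c*d[1]],4))
E
```

```text
[ 0.5695 -0.0463 -0.1887]
[[-1.9, -1.2], [1.2, -1.5], [0.2, 0.4], [0.1, -0.1], [0.9, -0.5], [-0.5, -1.1], [-1.3, 0.7], [-0.1, 1.4], [-0.3, 1.7], [2.3, 0.7]]
socket 0.5527960213488171 -0.043146820823119124
rel socket [-0.0151  0.067 ]
rel socket [0.0179 0.0673]
rel socket [-0.015  -0.0052]
rel socket [ 0.0189 -0.0049]
```

Call:
carry_out(
  series=[
    [[-0.02,-0.01,0.03],[0.09,-0.05,0],0],
    [[0,0,0],[0,0,0],0],
    [[0,0,0],[0,0,0],0],
  ],
)

```text
time: 9.77
tcp_pos: [0.5536, -0.0433, 0.1272]
orientation: [0.0, 0.77, 0.639, 0.001]
wrist_force: [0.5, 0.8, -2.8]
gripper_width: 0.185
```

```bash
python3 -c "
from h import *
plan([.5527,-.0429,.0934],-.186)"
```

```text
t 9.77 tcp [ 0.5536 -0.0433  0.1272] F [ 0.5  0.8 -2.8] g 0.185
[[0.185, 0.983, 0.002], [0.983, -0.185, 0.0], [0.001, 0.002, -1.0]] q [-0.14  0.37  1.58  0.    1.18  0.04]
shift units [ 0.01 -0.03  1.13]
turn units [ 0.02 -0.01  0.  ]
```

Call:
carry_out(
  series=[
    [[0.01,0,0],[0.01,-0.03,0.2],0],
    [[0,0,0],[0,0,0.2],0],
    [[0,0,0],[0,0,0.2],0],
    [[0,0,0],[0,0,0.15],0],
    [[0,0,0],[0,0,0],0],
  ],
)

```text
time: 10.18
tcp_pos: [0.553, -0.0427, 0.1032]
orientation: [0.001, 0.769, 0.639, 0.001]
wrist_force: [-0.6, 0.4, -2.9]
gripper_width: 0.185
```

```bash
python3 -c "
from h import *
plan([.5527,-.0429,.0934],-.186)"
```

```text
t 10.18 tcp [ 0.553  -0.0427  0.1032] F [-0.6  0.4 -2.9] g 0.185
[[0.184, 0.983, 0.003], [0.983, -0.184, 0.0], [0.001, 0.003, -1.0]] q [-0.14  0.4   1.61  0.    1.13  0.04]
shift units [-0.01 -0.01  0.33]
turn units [ 0.03 -0.01  0.01]
```

Already well inside the slot (14 mm), with no side force. I'll go on down.

Call:
carry_out(
  series=[
    [[0.02,0,0],[0,0,0.15],0],
    [[0,0,0],[0,0,0.12],0],
    [[0,0,0],[0,0,0.12],0],
    [[0,0,0],[0,0,0.06],0],
    [[0,0,0],[0,0,0.03],0],
  ],
)

```text
time: 10.6
tcp_pos: [0.5557, -0.0431, 0.0927]
orientation: [0.003, 0.769, 0.639, 0.003]
wrist_force: [-2.2, 1.1, -1.8]
gripper_width: 0.193
```

```bash
python3 -c "
from h import *
plan([.5527,-.0429,.0934],-.186)"
```

```text
t 10.6 tcp [ 0.5557 -0.0431  0.0927] F [-2.2  1.1 -1.8] g 0.193
[[0.184, 0.983, 0.009], [0.983, -0.184, -0.001], [0.001, 0.008, -1.0]] q [-0.14  0.41  1.62  0.    1.1   0.04]
shift units [-0.01 -0.1  -0.02]
turn units [ 0.11 -0.01  0.01]
```

Call:
carry_out(
  series=[
    [[0.1,0,0],[0,-0.08,0.05],0],
    [[0,0,0],[0,0,0.06],0],
    [[0,0,0],[0,0,0.06],0],
    [[0,0,0],[0,0,0.06],0],
  ],
)

```text
time: 10.93
tcp_pos: [0.5562, -0.0432, 0.0926]
orientation: [0.003, 0.77, 0.639, 0.004]
wrist_force: [-5.2, -0.4, 15.1]
gripper_width: 0.197
```

```bash
python3 -c "
from h import *
plan([.5527,-.0429,.0934],-.186)"
```

```text
t 10.93 tcp [ 0.5562 -0.0432  0.0926] F [-5.2 -0.4 15.1] g 0.197
[[0.184, 0.983, 0.01], [0.983, -0.184, -0.001], [0.001, 0.01, -1.0]] q [-0.14  0.41  1.62  0.    1.1   0.04]
shift units [-0.01 -0.12 -0.03]
turn units [ 0.12 -0.02  0.01]
```

Seated: 15 N down with no further travel, and the carriage has moved slightly against its spring. I'll release and rise.

Call:
carry_out(
  series=[
    [[0,0,0],[0,-0.05,-0.03],0.5],
    [[0,0,0],[0,0,0],0.5],
    [[0,0,0],[0,0,0],0.5],
    [[0,0,0],[0,0,-0.3],0.5],
    [[0,0,0],[0,0,-0.7],0.5],
    [[0,0,0],[0,0,-0.8],0.5],
    [[0.1,0,0],[0,0,-0.8],0.5],
    [[0,0,0],[0,0,-0.8],0.6],
    [[0,0,0],[0,0,0],0.7],
    [[0,0,0],[0,0,0],0.7],
  ],
)

```text
time: 11.77
tcp_pos: [0.554, -0.043, 0.2031]
orientation: [0.001, 0.77, 0.639, 0.002]
wrist_force: [-0.8, -0.0, 0.4]
gripper_width: 0.673
```

```bash
python3 -c "
from h import *
save('wrist','w5')
i=cv2.imread('pics/w5.png')
cv2.imwrite('pics/w5b.png',cv2.resize(i[0:300,120:520],(800,600),interpolation=cv2.INTER_CUBIC))
plan([.5294,.3119,.2],1.39)"
```

```text
t 11.82 tcp [ 0.5542 -0.043   0.2034] F [-0.3  0.4  1. ] g 0.691
[[0.184, 0.983, 0.004], [0.983, -0.184, 0.001], [0.001, 0.004, -1.0]] q [-0.14  0.3   1.49  0.    1.34  0.04]
shift units [11.47 -2.99  0.12]
turn units [ 0.03 -0.05 19.58]
```

View pics/w5b.png

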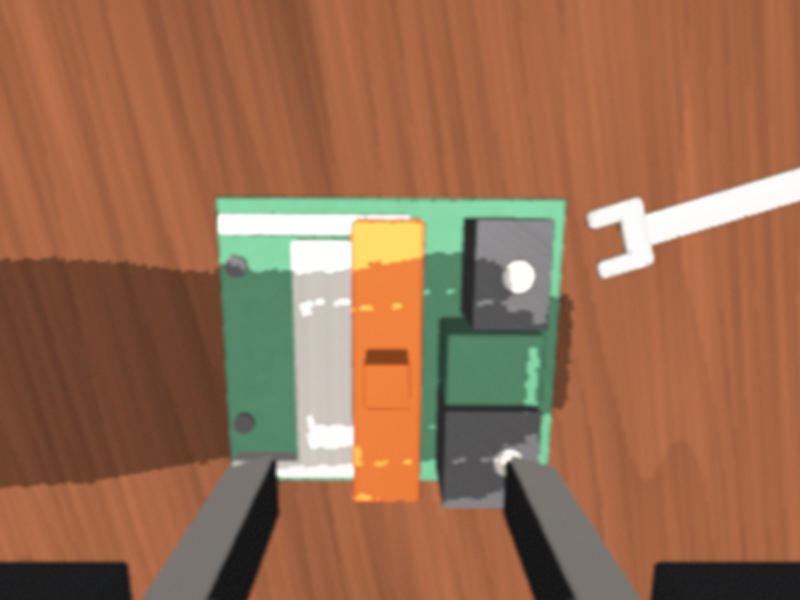

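The pad sits home and square, with the clear gap at the upper (thin) stop. Now the spacer: turn the tool −90° and travel there.

Call:
carry_out(
  series=[
    [[0,0,-1],[0.9,0,0],0.7],
    [[0,0,-1],[0.9,0,0],0.7],
    [[0,0,-1],[0.9,0.1,0],0.7],
    [[0,0,-1],[0.8,0.2,0],0.7],
    [[0,0,-1],[0.8,0.3,0],0.7],
    [[0,0,-1],[0.7,0.4,0],0.7],
    [[0,0,-1],[0.6,0.5,0],0.7],
    [[0,0,-1],[0,0,0],0.7],
    [[0,0,-1],[0,0,0],0.7],
    [[0,0,-1],[0,0,0],0.7],
    [[0,0,-1],[0,0,0],0.7],
    [[0,0,-1],[0,0,0],0.7],
  ],
)

```text
time: 12.82
tcp_pos: [0.5891, 0.1403, 0.1911]
orientation: [-0.006, 0.368, 0.93, -0.003]
wrist_force: [-0.1, -0.1, 0.4]
gripper_width: 0.698
```

Call:
carry_out(
  series=[
    [[0,0,-1],[0,0,0],0.7],
    [[0,0,-1],[0,0,0],0.7],
    [[0,0,-1],[0,0,0],0.7],
    [[0,0,-1],[0,0,0],0.7],
    [[0,0,-1],[0,0,0],0.7],
    [[0,0,-1],[0,0,0],0.7],
    [[0,0,-0.5],[0,0,0],0.7],
    [[0,0,0],[0,0,0],0.7],
  ],
)

```text
time: 13.48
tcp_pos: [0.5862, 0.14, 0.1817]
orientation: [-0.013, 0.1, 0.995, -0.003]
wrist_force: [0.4, -0.2, -0.3]
gripper_width: 0.7
```

```bash
python3 - <<'E'
from fit import *
print("decoy",onz("scene0",(412.5,117),.105),"can",onz("scene0",(447,140),.13))
L=[];M=[]
def a(l,u,v,X,Y,Z): l.append((120+u/2,v/2,X/1e3,Y/1e3,Z/1e3))
a(L,218,198,-110,82,10);a(L,565,200,80,82,10)
a(L,475,219,24,72,70);a(L,555,221,60,72,70);a(L,548,330,60,20,70);a(L,472,329,24,20,70)
a(L,444,408,12,-20,70);a(L,538,408,60,-20,70);a(L,441,503,12,-72,70)
p=fit("w5",L)
a(M,352,221,-17,70,70);a(M,424,221,17,70,70);a(M,419,500,17,-70,70);a(M,353,500,-17,-70,70)
a(M,364,366,-10,10,106);a(M,410,366,10,10,106);a(M,410,408,10,-10,106);a(M,364,408,-10,-10,106)
q=fit("w5",M)
c,s=np.cos(p[2]),np.sin(p[2]);d=q[:2]-p[:2];print("pad in clamp",c*d[0]+s*d[1],-s*d[0]+c*d[1],q[2]-p[2])
w=p[:2]+np.array([c*.012-s*.046,s*.012+c*.046]);print("bay",w)
plan([.5294,.3119,.2],1.39)
E
```

```text
decoy [0.58379296 0.29228163 0.105     ] can [0.69748591 0.2630944  0.13      ]
[ 0.5692 -0.0461 -0.1922]
[[-1.8, -1.4], [0.8, -0.9], [0.5, -0.6], [-0.4, -1.2], [-0.7, 0.3], [-0.2, 0.5], [0.1, 1.0], [1.6, 1.3], [0.1, 2.0]]
[ 0.5533 -0.0422 -0.1919]
[[-0.5, -0.7], [0.5, -0.4], [0.2, 1.0], [-0.0, 0.8], [-0.1, -0.7], [0.1, -0.6], [-0.2, 0.7], [-0.0, 0.5]]
pad in clamp -0.016320761352342807 0.0007737344958669164 0.0003505887432103394
bay [ 0.58972826 -0.00324846]
t 13.48 tcp [0.5862 0.14   0.1817] F [ 0.4 -0.2 -0.3] g 0.7
[[-0.979, 0.2, -0.027], [0.2, 0.98, -0.004], [0.025, -0.009, -1.0]] q [ 0.17  0.44  1.35  0.    1.37 -1.2 ]
shift units [ 3.02  5.23 -0.58]
turn units [-0.11 -0.32 -0.25]
```

Call:
carry_out(
  series=[
    [[-0.1,-0.3,-0.2],[0,0.8,-0.3],0.7],
    [[0,0,0],[0,0.9,-0.3],0.7],
    [[0,0,0],[0,0.9,-0.2],0.7],
    [[0,0,0],[0,0.9,0],0.7],
    [[0,0,0],[0,0.9,0],0.7],
    [[0,0,0],[0,0,0],0.7],
    [[0,0,0],[0,0,0],0.7],
  ],
)

```text
time: 14.07
tcp_pos: [0.611, 0.2739, 0.2001]
orientation: [-0.004, 0.099, 0.995, -0.002]
wrist_force: [0.2, -0.3, 0.4]
gripper_width: 0.699
```

```bash
python3 -c "
from h import *
save('wrist','w6')
i=cv2.imread('pics/w6.png');u=proj('w6',[.5294,.3119,.105]);print(u)
x,y=int(u[0])-100,max(0,int(u[1])-75);print(x,y)
cv2.imwrite('pics/w6b.png',cv2.resize(i[y:y+150,x:x+200],(800,600),interpolation=cv2.INTER_CUBIC))
plan([.5294,.3119,.2],1.39)"
```

```text
[341.918127    89.33931812]
241 14
t 14.12 tcp [0.6108 0.2738 0.2   ] F [-0.6  0.7 -0.5] g 0.701
[[-0.98, 0.197, -0.009], [0.197, 0.98, -0.003], [0.009, -0.005, -1.0]] q [ 0.37  0.58  1.11  0.    1.46 -1.01]
shift units [2.91 0.71 0.02]
turn units [-0.06 -0.11 -0.22]
```

View pics/w6b.png

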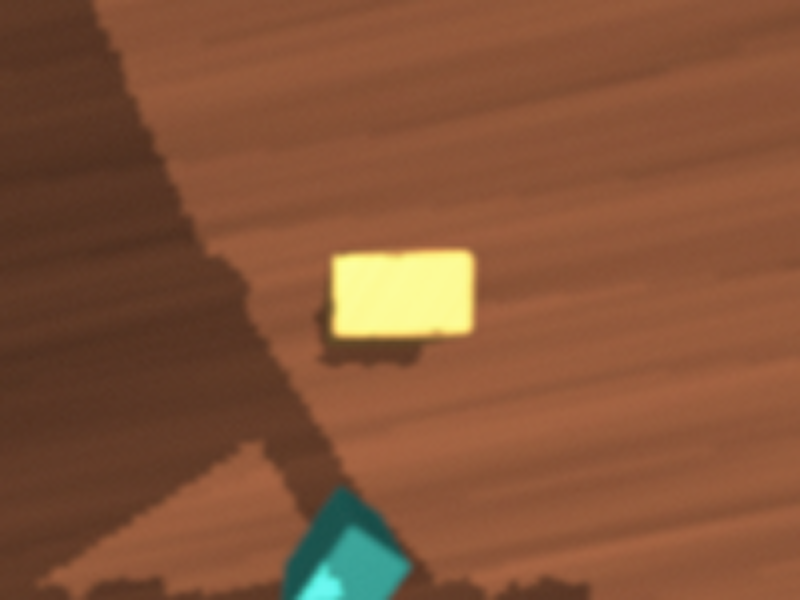

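The brass spacer's top is at crop (331,256), (473,251), (473,332), (332,338). The teal look-alike, at (350,560), is well clear of it.

```bash
python3 - <<'E'
from h import *
P=np.array([onz("w6",(241+u/4,14+v/4),.105) for u,v in((331,256),(473,251),(473,332),(332,338))])
c=P.mean(0)
for a,b in((0,1),(3,2),(1,2),(0,3)): d=P[b]-P[a]; print(np.linalg.norm(d),np.arctan2(d[1],d[0]))
d=P[1]-P[0]+P[2]-P[3]; y=np.arctan2(d[1],d[0]);print(c,y)
plan([c[0],c[1],.15],y)
E
```

```text
0.028169132520270895 1.4064015634609657
0.02837806989786198 1.414211190591546
0.015443390624857254 -0.16489259750966712
0.015666494407140196 -0.17816728012558067
[0.52806094 0.31184161 0.105     ] 1.4103208050725256
t 14.12 tcp [0.6108 0.2738 0.2   ] F [-0.6  0.7 -0.5] g 0.701
[[-0.98, 0.197, -0.009], [0.197, 0.98, -0.003], [0.009, -0.005, -1.0]] q [ 0.37  0.58  1.11  0.    1.46 -1.01]
shift units [2.94 0.71 1.69]
turn units [-0.06 -0.11 -0.48]
```

Call:
carry_out(
  series=[
    [[-0.05,-0.1,-0.4],[0.9,0.2,0.2],0.6],
    [[0,0,0],[0.9,0.2,0.3],0.6],
    [[0,0,0],[0.9,0.2,0.3],0.6],
    [[0,0,0],[0.1,0,0.3],0.6],
    [[0,0,0],[0,0,0.3],0.6],
    [[0,0,0],[0,0,0],0.6],
  ],
)

```text
time: 14.62
tcp_pos: [0.5285, 0.301, 0.1545]
orientation: [-0.001, 0.088, 0.996, -0.001]
wrist_force: [0.1, -0.9, -0.6]
gripper_width: 0.598
```

```bash
python3 -c "
from h import *
plan([.5281,.3118,.088],1.4103)"
```

```text
t 14.62 tcp [0.5285 0.301  0.1545] F [ 0.1 -0.9 -0.6] g 0.598
[[-0.985, 0.175, -0.002], [0.175, 0.985, -0.002], [0.002, -0.002, -1.0]] q [ 0.46  0.46  1.39 -0.    1.29 -0.94]
shift units [0.07 0.36 2.21]
turn units [-0.03 -0.02 -0.19]
```

Call:
carry_out(
  series=[
    [[-0.02,-0.02,-0.18],[0.07,0.35,0.2],0.6],
    [[0,0,0],[0,0,0.3],0.6],
    [[0,0,0],[0,0,0],0.6],
  ],
)

```text
time: 14.87
tcp_pos: [0.5305, 0.3108, 0.1383]
orientation: [0.0, 0.081, 0.997, -0.0]
wrist_force: [-0.2, -1.2, -0.6]
gripper_width: 0.601
```

```bash
python3 -c "
from h import *
plan([.5281,.3118,.088],1.4103)"
```

```text
t 14.87 tcp [0.5305 0.3108 0.1383] F [-0.2 -1.2 -0.6] g 0.601
[[-0.987, 0.162, 0.001], [0.162, 0.987, -0.001], [-0.001, -0.0, -1.0]] q [ 0.47  0.49  1.39 -0.    1.26 -0.94]
shift units [0.09 0.02 1.68]
turn units [-0.    0.01 -0.03]
```

Call:
carry_out(
  series=[
    [[0,0,0],[0.07,0.02,0.5],0.6],
    [[0,0,0],[0,0,0.5],0.6],
    [[0,0,0],[0,0,0.4],0.6],
    [[0,0,0],[0,0,0.15],0.6],
    [[0,0,0],[0,0,0],0.6],
    [[0,0,0],[0,0,0],0.6],
  ],
)

```text
time: 15.37
tcp_pos: [0.5312, 0.311, 0.0892]
orientation: [0.001, 0.083, 0.997, -0.0]
wrist_force: [-0.3, -0.8, -0.1]
gripper_width: 0.601
```

```bash
python3 -c "
from h import *
plan([.5281,.3118,.088],1.4103)"
```

```text
t 15.37 tcp [0.5312 0.311  0.0892] F [-0.3 -0.8 -0.1] g 0.601
[[-0.986, 0.164, 0.002], [0.164, 0.986, -0.0], [-0.002, -0.0, -1.0]] q [ 0.47  0.54  1.43 -0.    1.17 -0.93]
shift units [0.11 0.01 0.04]
turn units [-0.    0.02 -0.06]
```

Call:
carry_out(
  series=[
    [[0,0.02,-0.05],[0.1,0.01,0.02],0.6],
    [[0,0,0],[0,0,0],0.6],
    [[0,0,0],[0,0,0],0],
    [[0,0,0],[0,0,0],0],
    [[0,0,0],[0,0,0],0],
    [[0,0,0],[0,0,0],0],
    [[0,0,0],[0,0,0],0],
    [[0,0,0],[0,0,0],0],
  ],
  squeeze=25,
)

```text
time: 16.03
tcp_pos: [0.5292, 0.3124, 0.0917]
orientation: [0.002, 0.08, 0.997, 0.001]
wrist_force: [-0.2, 0.5, -0.5]
gripper_width: 0.287
```

```bash
python3 -c "
from h import *
plan([.5281,.3118,.088],1.4103)"
```

```text
t 16.03 tcp [0.5292 0.3124 0.0917] F [-0.2  0.5 -0.5] g 0.287
[[-0.987, 0.16, 0.004], [0.16, 0.987, 0.002], [-0.003, 0.002, -1.0]] q [ 0.47  0.53  1.44 -0.    1.17 -0.94]
shift units [ 0.03 -0.03  0.12]
turn units [ 0.03  0.04 -0.  ]
```

Call:
carry_out(
  series=[
    [[0.02,0.03,0],[0,0,-0.3],0],
    [[0,0,0],[0,0,-0.5],0],
    [[0,0,0],[0,0,-0.6],0],
    [[0,0,0],[0,0,-0.6],0],
    [[0,0,0],[0,0,-0.6],0],
    [[0,0,0],[0,0,-0.5],0],
    [[0,0,0],[0,0,-0.3],0],
    [[0,0,0],[0,0,0],0],
    [[0,0,0],[0,0,0],0],
  ],
)

```text
time: 16.78
tcp_pos: [0.5277, 0.3117, 0.1994]
orientation: [-0.002, 0.08, 0.997, -0.001]
wrist_force: [0.2, -0.2, -2.2]
gripper_width: 0.284
```

```bash
python3 -c "
from h import *
plan([.590,-.003,.195],1.383)"
```

```text
t 16.78 tcp [0.5277 0.3117 0.1994] F [ 0.2 -0.2 -2.2] g 0.284
[[-0.987, 0.16, -0.005], [0.16, 0.987, -0.002], [0.004, -0.003, -1.0]] q [ 0.47  0.44  1.32  0.    1.39 -0.94]
shift units [ -3.73 -10.02   0.16]
turn units [-0.04 -0.05  0.34]
```

Call:
carry_out(
  series=[
    [[0,0,0.34],[-0.25,-0.7,0],0],
    [[0,0,0],[-0.35,-0.9,0],0],
    [[0,0,0],[-0.35,-0.9,0],0],
    [[0,0,0],[-0.35,-0.9,0],0],
    [[0,0,0],[-0.35,-0.9,0],0],
    [[0,0,0],[-0.35,-0.9,0],0],
    [[0,0,0],[-0.35,-0.9,0],0],
    [[0,0,0],[-0.35,-0.9,0],0],
    [[0,0,0],[-0.35,-0.9,0],0],
    [[0,0,0],[-0.2,-0.7,0],0],
    [[0,0,0],[0,0,0],0],
    [[0,0,0],[0,0,0],0],
  ],
)

```text
time: 17.78
tcp_pos: [0.5723, 0.0277, 0.186]
orientation: [-0.012, 0.093, 0.996, -0.004]
wrist_force: [-0.4, 0.8, -3.0]
gripper_width: 0.288
```

```bash
python3 -c "
from h import *
plan([.590,-.003,.175],1.383)"
```

```text
t 17.78 tcp [0.5723 0.0277 0.186 ] F [-0.4  0.8 -3. ] g 0.288
[[-0.982, 0.186, -0.024], [0.186, 0.983, -0.005], [0.023, -0.009, -1.0]] q [-0.01  0.37  1.44 -0.01  1.35 -1.4 ]
shift units [-0.78 -0.89  0.36]
turn units [-0.12 -0.29  0.01]
```

Call:
carry_out(
  series=[
    [[-0.1,-0.25,0],[-0.4,-0.45,0],0],
    [[0,0,0],[-0.35,-0.4,0],0],
    [[0,0,0],[0,0,0],0],
    [[0,0,0],[0,0,0],0],
  ],
)

```text
time: 18.12
tcp_pos: [0.5895, -0.0005, 0.1834]
orientation: [-0.004, 0.092, 0.996, -0.0]
wrist_force: [0.8, 0.0, -2.0]
gripper_width: 0.287
```

```bash
python3 -c "
from h import *
plan([.590,-.003,.175],1.383)"
```

```text
t 18.12 tcp [ 5.895e-01 -5.000e-04  1.834e-01] F [ 0.8  0.  -2. ] g 0.287
[[-0.983, 0.184, -0.007], [0.184, 0.983, 0.0], [0.007, -0.001, -1.0]] q [-0.06  0.4   1.41 -0.    1.34 -1.45]
shift units [-0.03 -0.08  0.28]
turn units [-0.02 -0.09  0.03]
```

Call:
carry_out(
  series=[
    [[0,-0.07,0],[-0.05,-0.09,0.2],0],
    [[0,0,0],[0,0,0],0],
    [[0,0,0],[0,0,0],0],
  ],
)

```text
time: 18.37
tcp_pos: [0.5902, -0.002, 0.176]
orientation: [-0.002, 0.092, 0.996, -0.001]
wrist_force: [0.7, -0.1, -2.0]
gripper_width: 0.287
```

```bash
python3 -c "
from h import *
plan([.591,-.0035,.1017],1.383)
save('side','s1');save('wrist','w7')
i=cv2.imread('pics/w7.png');j=cv2.imread('pics/s1.png')
cv2.imwrite('pics/w7b.png',np.hstack([cv2.resize(i[100:400,170:470],(400,400),interpolation=cv2.INTER_CUBIC),cv2.resize(j[130:250,230:350],(400,400),interpolation=cv2.INTER_CUBIC)]))"
```

```text
t 18.37 tcp [ 0.5902 -0.002   0.176 ] F [ 0.7 -0.1 -2. ] g 0.287
[[-0.983, 0.182, -0.003], [0.182, 0.983, -0.001], [0.003, -0.001, -1.0]] q [-0.06  0.41  1.42 -0.    1.32 -1.45]
shift units [-0.05 -0.04  2.48]
turn units [-0.02 -0.04  0.05]
```

View pics/w7b.png

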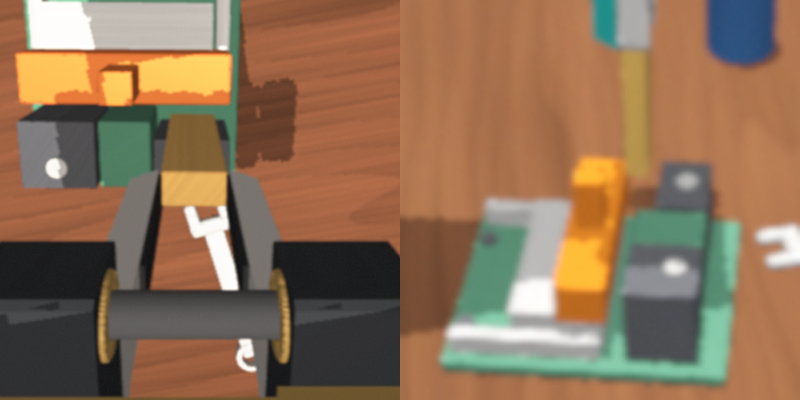

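The spacer hangs upright over the wide gap in both views: right half at (635,110) in the side view, (195,150) in the wrist view. I'll lower it.

Call:
carry_out(
  series=[
    [[0,-0.03,0.04],[-0.04,-0.04,0.35],0],
    [[0,0,0],[0,0,0.35],0],
    [[0,0,0],[0,0,0.35],0],
    [[0,0,0],[0,0,0.2],0],
    [[0,0,0],[0,0,0],0],
  ],
)

```text
time: 18.88
tcp_pos: [0.5907, -0.0029, 0.1342]
orientation: [-0.001, 0.093, 0.996, -0.001]
wrist_force: [-0.2, 0.1, -3.1]
gripper_width: 0.286
```

```bash
python3 -c "
from h import *
plan([.591,-.0035,.1017],1.383)"
```

```text
t 18.88 tcp [ 0.5907 -0.0029  0.1342] F [-0.2  0.1 -3.1] g 0.286
[[-0.983, 0.185, -0.001], [0.185, 0.983, -0.001], [0.001, -0.001, -1.0]] q [-0.07  0.44  1.47 -0.    1.23 -1.45]
shift units [-0.02 -0.02  1.08]
turn units [-0.02 -0.01  0.02]
```

In the gap (27 mm below the stop's top) with no side load.

Call:
carry_out(
  series=[
    [[0,0,0],[-0.01,0,0.3],0],
    [[0,0,0],[0,0,0.25],0],
    [[0,0,0],[0,0,0.25],0],
    [[0,0,0],[0,0,0.05],0],
    [[0,0,0],[0,0,0],0],
  ],
)

```text
time: 19.3
tcp_pos: [0.5907, -0.003, 0.1052]
orientation: [-0.001, 0.093, 0.996, -0.001]
wrist_force: [-0.7, -0.2, -3.4]
gripper_width: 0.282
```

```bash
python3 -c "
from h import *
plan([.591,-.0035,.1017],1.383)"
```

```text
t 19.3 tcp [ 0.5907 -0.003   0.1052] F [-0.7 -0.2 -3.4] g 0.282
[[-0.983, 0.185, -0.002], [0.185, 0.983, -0.001], [0.002, -0.002, -1.0]] q [-0.07  0.47  1.49 -0.    1.17 -1.45]
shift units [-0.01 -0.01  0.12]
turn units [-0.02 -0.03  0.02]
```

Call:
carry_out(
  series=[
    [[0,0,0],[0,0,0.07],0],
    [[0,0,0],[0,0,0.05],0],
    [[0,0,0],[0,0,0.04],0],
    [[0,0,0],[0,0,0.03],0],
    [[0,0,0],[0,0,0.03],0],
  ],
)

```text
time: 19.72
tcp_pos: [0.5928, -0.0034, 0.1017]
orientation: [0.002, 0.093, 0.996, -0.001]
wrist_force: [-0.9, -0.0, 3.4]
gripper_width: 0.285
```

```bash
python3 -c "
from h import *
plan([.591,-.0035,.1017],1.383)"
```

```text
t 19.72 tcp [ 0.5928 -0.0034  0.1017] F [-0.9 -0.   3.4] g 0.285
[[-0.983, 0.185, 0.004], [0.185, 0.983, -0.002], [-0.005, -0.001, -1.0]] q [-0.07  0.48  1.5  -0.    1.16 -1.45]
shift units [ 0.06 -0.01 -0.  ]
turn units [-0.02  0.06  0.02]
```

Call:
carry_out(
  series=[
    [[0,0.06,0],[0.05,0,0],0],
    [[0,0,0],[0,0,0],0],
    [[0,0,0],[0,0,0],0.45],
    [[0,0,0],[0,0,0],0.45],
    [[0,0,0],[0,0,0],0.45],
    [[0,0,0],[0,0,0],0.45],
  ],
)

```text
time: 20.22
tcp_pos: [0.5913, -0.003, 0.1018]
orientation: [-0.0, 0.093, 0.996, -0.0]
wrist_force: [0.5, -0.3, -0.4]
gripper_width: 0.446
```

```bash
python3 -c "
from h import *
plan([.591,-.0035,.19],1.383)"
```

```text
t 20.22 tcp [ 0.5913 -0.003   0.1018] F [ 0.5 -0.3 -0.4] g 0.446
[[-0.983, 0.185, -0.0], [0.185, 0.983, -0.001], [0.0, -0.001, -1.0]] q [-0.07  0.48  1.5  -0.    1.17 -1.45]
shift units [ 0.01 -0.02 -2.94]
turn units [-0.01 -0.    0.02]
```

Call:
carry_out(
  series=[
    [[0,0,0],[0,0,-0.3],0.45],
    [[0,0,0],[0,0,-0.6],0.45],
    [[0,0,0],[0,0,-0.8],0.45],
    [[0,0,0],[0,0,-0.8],0.45],
    [[0,0,0],[0,0,-0.5],0],
    [[0,0,0],[0,0,0],0],
    [[0,0,0],[0.7,0,0],0],
    [[0,0,0],[0.7,0,0],0],
    [[0,0,0],[0.5,0,0],0],
    [[0,0,0],[0,0,0],0],
    [[0,0,0],[0,0,0],0],
  ],
)

```text
time: 21.13
tcp_pos: [0.5328, 0.008, 0.1973]
orientation: [-0.0, 0.093, 0.996, -0.0]
wrist_force: [0.1, -1.4, 0.3]
gripper_width: 0.011
```

```bash
python3 -c "
from h import *
plan([.528,.0023,.066],1.383)
save('scene','s2');i=cv2.imread('pics/s2.png');save('side','s3');j=cv2.imread('pics/s3.png')
cv2.imwrite('pics/s2b.png',np.hstack([cv2.resize(i[150:270,240:360],(400,400),interpolation=cv2.INTER_CUBIC),cv2.resize(j[130:250,230:350],(400,400),interpolation=cv2.INTER_CUBIC)]))"
```

```text
t 21.13 tcp [0.5328 0.008  0.1973] F [ 0.1 -1.4  0.3] g 0.011
[[-0.983, 0.185, -0.0], [0.185, 0.983, -0.001], [0.0, -0.001, -1.0]] q [-0.05  0.26  1.56 -0.    1.32 -1.44]
shift units [ 0.12 -0.21  4.38]
turn units [-0.01 -0.    0.02]
```

View pics/s2b.png

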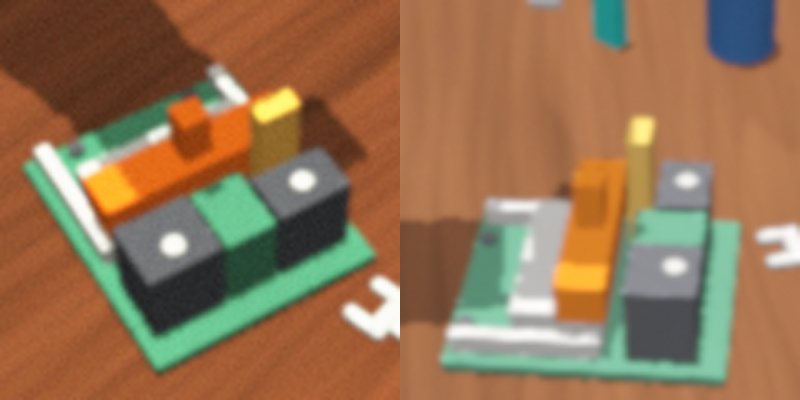

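The spacer stands upright in the wide gap between pad and thin stop (left (277,130), right (640,165)). Now go down behind the pad with the fingers shut.

Call:
carry_out(
  series=[
    [[0,0,0.02],[0.2,-0.2,0.4],0],
    [[0,0,0],[0,0,0.7],0],
    [[0,0,0],[0,0,0.7],0],
    [[0,0,0],[0,0,0.5],0],
    [[0,0,0],[0,0,0],0],
    [[0,0,0],[0,0,0],0],
  ],
)

```text
time: 21.73
tcp_pos: [0.53, 0.0018, 0.1247]
orientation: [0.0, 0.094, 0.996, -0.0]
wrist_force: [0.1, -0.9, -0.2]
gripper_width: 0.008
```

```bash
python3 -c "
from h import *
plan([.527,.0023,.066],1.383)"
```

```text
t 21.73 tcp [0.53   0.0018 0.1247] F [ 0.1 -0.9 -0.2] g 0.008
[[-0.982, 0.188, 0.0], [0.188, 0.982, -0.001], [-0.0, -0.001, -1.0]] q [-0.07  0.32  1.66 -0.    1.16 -1.45]
shift units [ 0.1  -0.    1.96]
turn units [-0.01  0.   -0.02]
```

Call:
carry_out(
  series=[
    [[0,0,0],[0.15,0,0],0],
    [[0,0,0],[0,0,0.4],0],
    [[0,0,0],[0,0,0.4],0],
    [[0,0,0],[0,0,0.4],0],
    [[0,0,0],[0,0,0.3],0],
    [[0,0,0],[0,0,0.1],0],
    [[0,0,0],[0,0,0],0],
    [[0,0,0],[0,0,0],0],
  ],
)

```text
time: 22.4
tcp_pos: [0.528, 0.0025, 0.0768]
orientation: [0.003, 0.094, 0.996, -0.0]
wrist_force: [0.8, -0.4, -0.3]
gripper_width: 0.006
```

```bash
python3 -c "
from h import *
plan([.527,.0023,.066],1.383)"
```

```text
t 22.4 tcp [0.528  0.0025 0.0768] F [ 0.8 -0.4 -0.3] g 0.006
[[-0.982, 0.188, 0.006], [0.188, 0.982, -0.001], [-0.007, -0.0, -1.0]] q [-0.06  0.38  1.71 -0.    1.05 -1.45]
shift units [ 0.03 -0.01  0.36]
turn units [-0.    0.08 -0.02]
```

Call:
carry_out(
  series=[
    [[0,0.06,0],[0.05,0,0.2],0],
    [[0,0,0],[0,0,0.18],0],
    [[0,0,0],[0,0,0],0],
    [[0,0,0],[0,0,0],0],
  ],
)

```text
time: 22.73
tcp_pos: [0.5272, 0.0027, 0.0656]
orientation: [0.002, 0.094, 0.996, -0.0]
wrist_force: [-0.4, -0.2, 0.5]
gripper_width: 0.007
```

```bash
python3 -c "
from h import *
plan([.535,.0015,.066],1.383)"
```

```text
t 22.73 tcp [0.5272 0.0027 0.0656] F [-0.4 -0.2  0.5] g 0.007
[[-0.982, 0.188, 0.004], [0.188, 0.982, -0.0], [-0.004, 0.0, -1.0]] q [-0.06  0.39  1.72 -0.    1.03 -1.45]
shift units [-0.26  0.01 -0.01]
turn units [ 0.    0.05 -0.02]
```

Call:
carry_out(
  series=[
    [[0,0.03,0],[-0.12,0,0],0],
    [[0,0,0],[-0.12,0,0],0],
    [[0,0,0],[-0.12,0,0],0],
    [[0,0,0],[-0.08,0,0],0],
    [[0,0,0],[-0.06,0,0],0],
  ],
)

```text
time: 23.15
tcp_pos: [0.5439, -0.0004, 0.0664]
orientation: [0.001, 0.094, 0.996, 0.0]
wrist_force: [-0.4, -0.3, -0.3]
gripper_width: 0.002
```

```bash
python3 -c "
from h import *
plan([.535,.0015,.066],1.383)"
```

```text
t 23.15 tcp [ 5.439e-01 -4.000e-04  6.640e-02] F [-0.4 -0.3 -0.3] g 0.002
[[-0.982, 0.188, 0.002], [0.188, 0.982, -0.0], [-0.002, 0.0, -1.0]] q [-0.07  0.42  1.67  0.    1.05 -1.45]
shift units [0.3  0.01 0.01]
turn units [ 0.    0.03 -0.02]
```

Call:
carry_out(
  series=[
    [[0,0.02,0],[-0.08,0,0],0],
    [[0,0,0],[-0.05,0,0],0],
  ],
)

```text
time: 23.32
tcp_pos: [0.5483, -0.0013, 0.0664]
orientation: [0.0, 0.094, 0.996, 0.0]
wrist_force: [-0.2, 0.1, 0.2]
gripper_width: 0.004
```

```bash
python3 -c "
from h import *
plan([.535,.0015,.066],1.383)
save('side','s4');save('scene','s5');i=cv2.imread('pics/s5.png');j=cv2.imread('pics/s4.png')
cv2.imwrite('pics/s4b.png',np.hstack([cv2.resize(i[150:270,240:360],(400,400),interpolation=cv2.INTER_CUBIC),cv2.resize(j[130:250,230:350],(400,400),interpolation=cv2.INTER_CUBIC)]))"
```

```text
t 23.32 tcp [ 0.5483 -0.0013  0.0664] F [-0.2  0.1  0.2] g 0.004
[[-0.982, 0.188, 0.001], [0.188, 0.982, 0.0], [-0.001, 0.0, -1.0]] q [-0.07  0.43  1.66  0.    1.05 -1.45]
shift units [0.45 0.01 0.01]
turn units [ 0.01  0.01 -0.02]
```

```bash
python3 - <<'E'
from h import *
for f in("s1","s3","s4","s2","s5"):
    h=cv2.cvtColor(cv2.imread(f"pics/{f}.png"),cv2.COLOR_BGR2HSV)[150:235,240:350]
    m=(h[...,0]>4)&(h[...,0]<17)&(h[...,1]>200)&(h[...,2]>110)
    ys,xs=np.nonzero(m); print(f,m.sum(),xs.min()+240,xs.max()+240,ys.min()+150,ys.max()+150,[ (r,np.nonzero(m[r-150])[0].min()+240,np.nonzero(m[r-150])[0].max()+240) for r in(215,220,224) if m[r-150].any()])
E
```

```text
s1 367 278 297 179 224 [(215, np.int64(291), np.int64(291)), (220, np.int64(279), np.int64(290)), (224, np.int64(279), np.int64(289))]
s3 511 278 296 179 224 [(215, np.int64(291), np.int64(291)), (220, np.int64(279), np.int64(290)), (224, np.int64(279), np.int64(289))]
s4 501 278 296 179 224 [(215, np.int64(291), np.int64(291)), (220, np.int64(278), np.int64(290)), (224, np.int64(279), np.int64(289))]
s2 785 266 320 177 217 [(215, np.int64(271), np.int64(276))]
s5 788 266 320 177 217 [(215, np.int64(271), np.int64(277))]
```

View pics/s4b.png

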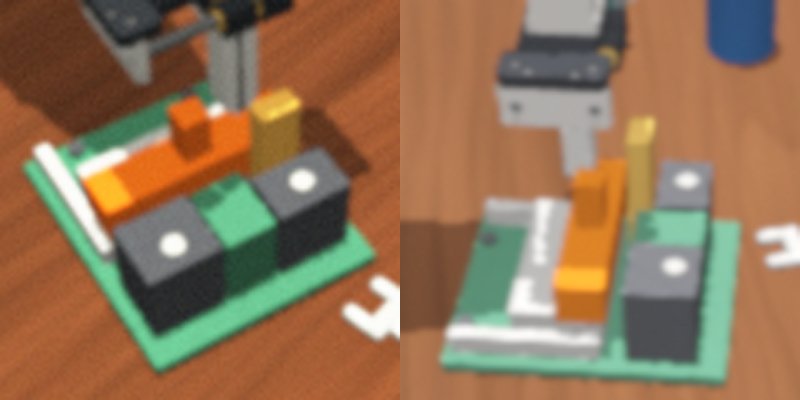

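```bash
python3 - <<'E'
from h import *
for P in([.5483,-.0013,.047],[.5483,-.0013,.0664],[.5533,-.0422,.106],[.5483,-.0013,.07]):
    u=proj("s4",P);v=proj("s5",P);print(P,"side crop",(u-[230,130])*3.333+[400,0],"scene crop",(v-[240,150])*3.333)
c,s=np.cos(-.19),np.sin(-.19)
for X,Y in((-17,40),(17,70),(-17,70)):
    P=[.5533+(c*X-s*Y)/1e3,-.0422+(s*X+c*Y)/1e3,.07];print(P,(proj("s4",P)-[230,130])*3.333+[400,0],(proj("s5",P)-[240,150])*3.333)
E
```

```text
[0.5483, -0.0013, 0.047] side crop [581.17445396 208.34698915] scene crop [232.88392175 133.41525281]
[0.5483, -0.0013, 0.0664] side crop [579.87564678 186.55335815] scene crop [232.30955005 114.44579468]
[0.5533, -0.0422, 0.106] side crop [587.97578118 176.35478258] scene crop [187.08726996 111.98777614]
[0.5483, -0.0013, 0.07] side crop [579.63152497 182.45706072] scene crop [232.20087335 110.85658903]
[np.float64(0.5441602838020665), np.float64(0.00029077061929131537), 0.07] [573.55513048 181.47757815] [229.75356438 106.03102294]
[np.float64(0.5832141946453486), np.float64(0.023329695243608395), 0.07] [627.02642604 157.96349225] [296.88320765 121.24804422]
[np.float64(0.5498260506513615), np.float64(0.02975089767280943), 0.07] [579.40637528 155.75321062] [268.86442704  87.60057258]
```

```bash
python3 - <<'E'
from h import *
print("nose",manip.nose_length)
i=cv2.imread("pics/s4.png");k=cv2.imread("pics/s3.png")
for x in(279,282,285,288): print(x,[(r,i[r,x].tolist(),k[r,x].tolist()) for r in range(170,196,2)])
d=cv2.absdiff(cv2.imread("pics/s5.png"),cv2.imread("pics/s2.png")).sum(2)
for r in range(172,194,2): print(r,''.join('#' if v>90 else '.' for v in d[r,290:330]))
E
```

```text
nose 0.019
279 [(170, [161, 166, 175], [70, 105, 158]), (172, [155, 161, 172], [68, 103, 157]), (174, [149, 156, 169], [70, 104, 157]), (176, [145, 152, 165], [70, 104, 157]), (178, [141, 149, 164], [69, 104, 156]), (180, [137, 145, 162], [69, 104, 157]), (182, [110, 126, 158], [70, 104, 157]), (184, [73, 106, 160], [64, 95, 146]), (186, [70, 104, 158], [48, 71, 112]), (188, [71, 100, 147], [59, 78, 113]), (190, [143, 152, 168], [139, 146, 158]), (192, [177, 181, 189], [175, 179, 187]), (194, [173, 180, 194], [171, 178, 193])]
282 [(170, [171, 174, 175], [80, 120, 176]), (172, [172, 174, 175], [78, 117, 174]), (174, [172, 174, 175], [78, 115, 173]), (176, [172, 173, 175], [76, 115, 172]), (178, [171, 173, 176], [73, 114, 172]), (180, [155, 166, 185], [66, 117, 181]), (182, [113, 151, 201], [60, 132, 200]), (184, [60, 126, 205], [51, 122, 202]), (186, [44, 108, 186], [40, 103, 181]), (188, [39, 99, 174], [38, 97, 172]), (190, [57, 110, 183], [56, 109, 181]), (192, [63, 120, 195], [61, 118, 193]), (194, [49, 120, 201], [50, 119, 199])]
285 [(170, [168, 170, 172], [83, 123, 183]), (172,
[... 779 characters left out ...]
29, 218]), (186, [35, 115, 200], [34, 114, 199]), (188, [33, 107, 188], [31, 105, 186]), (190, [33, 106, 187], [32, 104, 185]), (192, [32, 105, 187], [31, 104, 185]), (194, [32, 105, 187], [32, 104, 185])]
172 ..............####..#######.............
174 ..............#######..####.............
176 ...............########.###.........#...
178 .................#######.##......######.
180 .................#########....#######...
182 ..............###...####...########.....
184 ............#####.........#####.........
186 ............................##..........
188 #.......................................
190 ........................................
192 ........................................
```

The final crop shows the fingertips ending level with the pad's top edge (side view row ~182), not behind it, and there is no force. So the tips sit higher than nominal. I'll retreat and feel my way down to the carriage's top.

Call:
carry_out(
  series=[
    [[0,0,0],[0.3,0,0],0],
    [[0,0,0],[0.3,0,0],0],
    [[0,0,0],[0.1,0,0],0],
    [[0,0,0],[0,0,0],0],
    [[0,0,0],[0,0,0],0],
  ],
)

```text
time: 23.83
tcp_pos: [0.5261, 0.003, 0.0663]
orientation: [0.0, 0.094, 0.996, 0.0]
wrist_force: [0.7, 0.9, 0.4]
gripper_width: 0.005
```

Call:
carry_out(
  series=[
    [[0,0,0],[0,0,0.12],0],
    [[0,0,0],[0,0,0.08],0],
    [[0,0,0],[0,0,0.05],0],
  ],
)

```text
time: 24.08
tcp_pos: [0.5268, 0.0029, 0.0587]
orientation: [0.001, 0.094, 0.996, 0.0]
wrist_force: [0.4, 0.7, 0.1]
gripper_width: 0.002
```

```bash
python3 -c "
from h import *
plan([.528,.0023,.058],1.383)"
```

```text
t 24.08 tcp [0.5268 0.0029 0.0587] F [0.4 0.7 0.1] g 0.002
[[-0.982, 0.188, 0.002], [0.188, 0.982, 0.0], [-0.002, 0.001, -1.0]] q [-0.06  0.4   1.72  0.    1.01 -1.45]
shift units [-0.04 -0.01  0.02]
turn units [ 0.01  0.02 -0.02]
```

Call:
carry_out(
  series=[
    [[0,0,0],[0,0,0.05],0],
    [[0,0,0],[0,0,0.05],0],
  ],
)

```text
time: 24.25
tcp_pos: [0.5269, 0.0029, 0.055]
orientation: [0.001, 0.094, 0.996, 0.0]
wrist_force: [0.8, 0.1, 0.8]
gripper_width: 0.007
```

Call:
carry_out(
  series=[
    [[0,0,0],[0,0,0.05],0],
    [[0,0,0],[0,0,0.05],0],
  ],
)

```text
time: 24.42
tcp_pos: [0.527, 0.0028, 0.0515]
orientation: [0.001, 0.095, 0.996, 0.0]
wrist_force: [-0.7, -0.1, 0.8]
gripper_width: 0.003
```

```bash
python3 - <<'E'
from h import *
plan([.528,.0023,.058],1.383)
save('side','s6');i=cv2.imread("pics/s6.png");k=cv2.imread("pics/s3.png")
d=cv2.absdiff(i,k).sum(2)
for r in range(160,212,2): print(r,''.join('#' if v>60 else '.' for v in d[r,255:300]))
print(proj("s6",[.5275,.0025,.03]),proj("s6",[.5275,.0025,.05]))
E
```

```text
t 24.42 tcp [0.527  0.0028 0.0515] F [-0.7 -0.1  0.8] g 0.003
[[-0.982, 0.188, 0.001], [0.188, 0.982, 0.0], [-0.001, 0.0, -1.0]] q [-0.06  0.41  1.73  0.    1.   -1.45]
shift units [-0.04 -0.01 -0.22]
turn units [ 0.01  0.01 -0.02]
160 ############################.................
162 ############################.................
164 ############################.................
166 ############################...............##
168 #############################..............##
170 #############################.............###
172 #############################..............##
174 .............##############..................
176 ..............###########....................
178 ..............###########.................#..
180 ..............###########................##..
182 ...............##########...............###..
184 ...............###########...................
186 ...............###########...................
188 ..................#..........................
190 ......###########............................
192 .....#####..####.............................
194 .............................................
196 ..........................................##.
198 ......###....................................
200 ......#########..............................
202 ......#########..................######......
204 ......#########..................######......
206 ......#########..................######......
208 ......#######....................#####.......
210 ......####...................................
[275.83091141 197.74111786] [275.33887973 191.12671949]
```

No contact at the nominal height either. The side-image difference puts the closed tips about 11 mm above the TCP (z≈0.063 now). Another 5 mm down gives good overlap with the pad's back, and the gripper body stays above the grip and spacer. Then push.

Call:
carry_out(
  series=[
    [[0,0,0],[0,0,0.06],0],
    [[0,0,0],[0,0,0.06],0],
    [[0,0,0],[0,0,0.02],0],
    [[0,0,0],[0,0,0],0],
  ],
)

```text
time: 24.8
tcp_pos: [0.5268, 0.0028, 0.0464]
orientation: [0.0, 0.094, 0.996, 0.0]
wrist_force: [0.4, 0.4, -0.6]
gripper_width: 0.006
```

Call:
carry_out(
  series=[
    [[0,0,0],[-0.12,0,0],0],
    [[0,0,0],[-0.1,0,0],0],
    [[0,0,0],[-0.06,0,0],0],
  ],
)

```text
time: 25.05
tcp_pos: [0.5353, 0.0012, 0.0466]
orientation: [-0.0, 0.094, 0.996, 0.0]
wrist_force: [-5.2, 0.6, 4.4]
gripper_width: 0.005
```

Call:
carry_out(
  series=[
    [[0,0,0],[-0.07,0,0],0],
    [[0,0,0],[-0.06,0,0],0],
  ],
)

```text
time: 25.22
tcp_pos: [0.5386, 0.0006, 0.0466]
orientation: [-0.002, 0.094, 0.996, 0.0]
wrist_force: [-5.9, 1.6, 5.5]
gripper_width: 0.004
```

```bash
python3 - <<'E'
from h import *
st()
save('side','s7');i=cv2.imread("pics/s7.png");k=cv2.imread("pics/s3.png")
d=cv2.absdiff(i,k).sum(2)
for r in range(160,232,2): print(r,''.join('#' if v>60 else '.' for v in d[r,255:330]))
for f in("s3","s7"):
    h=cv2.cvtColor(cv2.imread(f"pics/{f}.png"),cv2.COLOR_BGR2HSV)
    m=(h[...,0]>4)&(h[...,0]<17)&(h[...,1]>200)&(h[...,2]>110)
    print([(r,(np.nonzero(m[r,250:340])[0][[0,-1]]+250).tolist()) for r in range(176,226,4) if m[r,250:340].any()])
    g=np.float32(cv2.imread(f"pics/{f}.png"))
    print(f,[(r,g[r,272:300:2,0].astype(int).tolist()) for r in (214,222)])
E
```

```text
t 25.22 tcp [0.5386 0.0006 0.0466] F [-5.9  1.6  5.5] g 0.004
[[-0.982, 0.188, -0.003], [0.188, 0.982, 0.001], [0.003, 0.0, -1.0]] q [-0.07  0.45  1.69  0.    1.01 -1.45]
160 ###################################........................................
162 .#################################.........................................
164 ##################################.........................................
166 ###################################................##......................
168 ###################################...............###......................
170 .##################################...............##.......................
172 .##################################..............###.......................
174 ..#################################........................................
176 ..................###############..........................................
178 ...................############............................................
180 ...................############............................................
182 ....................###########..............
[... 1997 characters left out ...]
283, 296]), (192, [283, 296]), (196, [282, 295]), (200, [281, 294]), (204, [280, 293]), (208, [281, 292]), (212, [292, 292]), (216, [291, 291]), (220, [279, 290]), (224, [279, 289])]
s3 [(214, [185, 178, 115, 57, 54, 55, 56, 55, 56, 50, 45, 96, 123, 146]), (222, [249, 241, 169, 45, 31, 32, 32, 32, 32, 34, 87, 115, 108, 85])]
[(180, [287, 297]), (184, [286, 297]), (188, [286, 297]), (192, [285, 297]), (196, [284, 297]), (200, [283, 296]), (204, [283, 295]), (208, [282, 294]), (212, [294, 294]), (216, [293, 293]), (220, [280, 292]), (224, [281, 291])]
s7 [(214, [187, 187, 180, 117, 59, 56, 56, 55, 56, 56, 50, 49, 111, 148]), (222, [243, 241, 240, 170, 45, 33, 34, 32, 32, 33, 39, 91, 105, 83])]
```

The pad and carriage have moved ~4 mm forward evenly, at spring force. Keep pressing.

Call:
carry_out(
  series=[
    [[0,0,0],[-0.07,0,0],0],
    [[0,0,0],[-0.07,0,0],0],
  ],
)

```text
time: 25.43
tcp_pos: [0.5416, 0.0, 0.0466]
orientation: [-0.004, 0.094, 0.996, 0.0]
wrist_force: [-17.1, 3.5, 9.2]
gripper_width: 0.004
```

Call:
carry_out(
  series=[
    [[0,0,0],[-0.07,0,0],0],
    [[0,0,0],[-0.07,0,0],0],
  ],
)

```text
time: 25.6
tcp_pos: [0.5415, 0.0001, 0.0464]
orientation: [-0.01, 0.094, 0.995, 0.001]
wrist_force: [-22.7, 2.6, 19.1]
gripper_width: 0.005
```

Call:
carry_out(
  series=[
    [[0,0,0],[-0.07,0,0],0],
    [[0,0,0],[-0.07,0,0],0],
  ],
)

```text
time: 25.77
tcp_pos: [0.5412, 0.0001, 0.0465]
orientation: [-0.016, 0.094, 0.995, 0.001]
wrist_force: [-20.8, 2.2, 16.2]
gripper_width: 0.003
```

```bash
python3 -c "
from h import *
plan([.542,.0,.0475],1.383)"
```

```text
t 25.77 tcp [5.412e-01 1.000e-04 4.650e-02] F [-20.8   2.2  16.2] g 0.003
[[-0.982, 0.188, -0.032], [0.188, 0.982, 0.004], [0.033, -0.002, -0.999]] q [-0.07  0.47  1.66  0.    1.05 -1.45]
shift units [-0.03  0.   -0.03]
turn units [-0.02 -0.41 -0.01]
```

Call:
carry_out(
  series=[
    [[0,-0.3,0],[-0.05,0,-0.02],0],
    [[0,-0.1,0],[-0.06,0,-0.02],0],
  ],
)

```text
time: 25.93
tcp_pos: [0.5415, 0.0, 0.0469]
orientation: [-0.005, 0.094, 0.996, -0.001]
wrist_force: [-11.7, 3.2, 1.8]
gripper_width: 0.009
```

```bash
python3 - <<'E'
from h import *
for k in range(24):
    if k%8==0: st()
    manip.get_image("side")
st()
save('scene','s8');save('side','s9')
E
```

```text
t 25.93 tcp [0.5415 0.     0.0469] F [-11.7   3.2   1.8] g 0.009
[[-0.982, 0.187, -0.009], [0.187, 0.982, -0.001], [0.009, -0.002, -1.0]] q [-0.07  0.45  1.68 -0.    1.02 -1.45]
t 26.33 tcp [0.5415 0.     0.0468] F [-10.3   2.7   4.3] g -0.002
[[-0.982, 0.188, -0.011], [0.188, 0.982, -0.0], [0.01, -0.002, -1.0]] q [-0.07  0.46  1.68 -0.    1.02 -1.45]
t 26.73 tcp [0.5415 0.     0.0468] F [-10.6   2.2   3.4] g 0.006
[[-0.982, 0.188, -0.011], [0.188, 0.982, -0.0], [0.01, -0.002, -1.0]] q [-0.07  0.46  1.68 -0.    1.02 -1.45]
t 27.13 tcp [0.5415 0.     0.0468] F [-11.3   3.    3.9] g 0.004
[[-0.982, 0.188, -0.011], [0.188, 0.982, -0.0], [0.01, -0.002, -1.0]] q [-0.07  0.46  1.68 -0.    1.02 -1.45]
```

Stable at 11 N, which after the spring leaves only ~5 N on the spacer. One firmer row for margin.

Call:
carry_out(
  series=[
    [[0,-0.1,0],[-0.12,0,-0.01],0],
  ],
)

```text
time: 27.32
tcp_pos: [0.5418, -0.0, 0.0463]
orientation: [-0.006, 0.094, 0.996, -0.001]
wrist_force: [-35.9, 6.6, 25.0]
gripper_width: 0.003
```

```bash
python3 - <<'E'
from h import *
for k in range(24):
    if k%12==0: st()
    manip.get_image("side")
st()
save('scene','s8');save('side','s9')
for f in("s3","s7","s9"):
    h=cv2.cvtColor(cv2.imread(f"pics/{f}.png"),cv2.COLOR_BGR2HSV)
    m=(h[...,0]>4)&(h[...,0]<17)&(h[...,1]>200)&(h[...,2]>110)
    b=(h[...,0]>=18)&(h[...,0]<30)&(h[...,1]>120)&(h[...,2]>90)
    print(f,"pad",[(r,(np.nonzero(m[r,250:340])[0][[0,-1]]+250).tolist()) for r in (188,196,204,224)],"spacer",[(r,(np.nonzero(b[r,290:315])[0][[0,-1]]+290).tolist()) for r in range(166,194,4) if b[r,290:315].any()])
E
```

```text
t 27.32 tcp [ 0.5418 -0.      0.0463] F [-35.9   6.6  25. ] g 0.003
[[-0.982, 0.187, -0.012], [0.187, 0.982, -0.001], [0.011, -0.003, -1.0]] q [-0.07  0.46  1.68 -0.    1.02 -1.45]
t 27.92 tcp [0.5417 0.     0.0464] F [-25.6   4.3  14.6] g 0.004
[[-0.982, 0.187, -0.012], [0.187, 0.982, -0.001], [0.011, -0.003, -1.0]] q [-0.07  0.46  1.68 -0.    1.02 -1.45]
t 28.52 tcp [ 0.5417 -0.      0.0464] F [-24.9   4.5  12.8] g 0.008
[[-0.982, 0.187, -0.012], [0.187, 0.982, -0.001], [0.011, -0.003, -1.0]] q [-0.07  0.46  1.68 -0.    1.02 -1.45]
s3 pad [(188, [283, 296]), (196, [282, 295]), (204, [280, 293]), (224, [279, 289])] spacer [(166, [299, 306]), (170, [298, 305]), (174, [298, 305]), (178, [299, 305]), (182, [299, 305]), (186, [298, 305]), (190, [298, 304])]
s7 pad [(188, [286, 297]), (196, [284, 297]), (204, [283, 295]), (224, [281, 291])] spacer [(166, [299, 307]), (170, [298, 307]), (174, [299, 305]), (178, [299, 305]), (182, [299, 305]), (186, [300, 305]), (190, [299, 305])]
s9 pad [(188, [288, 298]), (196, [286, 298]), (204, [284, 296]), (224, [282, 293])] spacer [(166, [301, 308]), (170, [300, 307]), (174, [300, 306]), (178, [300, 306]), (182, [301, 306]), (186, [301, 306]), (190, [301, 305])]
```

Steady at 25 N. Pad and spacer have both moved up against the stop and are upright. Handing in.

```bash
python3 -c "
from h import *
print(manip.close_job()); st()"
```

```text
the job is handed in; nothing more can be done
None
the job is handed in; nothing more can be done
```

I plugged the orange pad fully home in the carriage. The brass spacer stands in the gap by the thin stop, and I handed the job in at about 28.6 s with the shut fingers still pressing the pad's back. No verdict came back.

**Last checks:**
- **Seating:** After plugging, the pad was within about 1 mm of its nominal place. It took 15 N of downward push without moving further. The spacer's underside met the base plate at the expected height.
- **Push:** The wrist held steady at about 25 N for the last second or so, so I estimate about 19 N on the spacer after the spring. I had no direct reading of the pad–spacer or spacer–stop force.
- **Movement:** The pad moved forward about 7 to 8 mm, as expected. In the side picture, the spacer stayed upright and moved up to the stop.
- **Other things:** I never touched the wrench, oil can or pipe end, nor put the spacer near the thick stop. I did not re-measure their places at the end.

**What disagreed:**
- **Fingertip height:** With the gripper shut, the fingertips sat about 30 mm higher than the stated length. My first push passed over the pad without touching it, so I backed off, went lower and pushed again.
- **Downward load:** There is also about 13 N of downward load on the pad, probably friction, which I left as it was.

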